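Plug the flat circuit board into the card dock

TASK

Plug the green circuit board into the card dock. It lies flat, so slide it gently along the bench until its plain end sticks well out over the front edge, pinch it there and lift it clear, then feed its gold-contact end into the dock's two red guides. Press it on steadily, through the grip of the connector's sprung contacts but never forcing it, until it bottoms; then let go, with everything else left where it was.

Things in the scene. Friction and masses are not known exactly. Their poses are not given: they have to be found in the camera images.
- board_center (a point): centre (half-way up) of the green circuit board, a rigid flat plate 130 mm long (x), 60 mm wide (y), 3 mm thick, 60 to 100 g, lying loose and flat on the bench, too thin to get hold of there. Axes: x along its length towards the plain end, y across, z up. It slides easily: friction on the bench 0.25 to 0.45
- board_front (a point): middle of the edge of the board's plain end (beyond the white stripe), half-way up: 65 mm along the board's +x. At the start it points to the bench's front edge, within 0.3 rad. This end must overhang the front edge by at least 30 mm (45 to 50 mm leaves room for fingers; the board would tip off beyond 65 mm). Press on the board lightly: over 30 N damages it
- board_lead (a point): middle of the edge of the board's other end, with a row of small gold contacts on top, half-way up: 65 mm along the board's -x. This end goes into the dock first, with the gold contacts still on top
- bench_edge (a point): point on the top edge of the wooden bench (top at z = 0, 35 mm thick), straight ahead of the robot; the bench's straight front edge, on the side away from the robot, is the line x = 0.600, all along y, with nothing below it
- dock: card dock screwed to the bench: grey base 150 x 120 mm, 8 mm thick; two upright aluminium side plates 60 mm high, outside 84 mm apart; on their inner faces two red card guides. Origin: underside, on the centre line; x along the guides and out of the open mouth (to the bench front within 0.2 rad), y across, z up. The board goes in level, along the dock's -x, and is seen from above
- dock_mouth (a point): middle between the guides at the dock's x = 60 mm, half-way up a board resting on the groove floors, 43.5 mm above the bench; axes as the dock. Straight grooves run 72 mm inwards from here: 5 mm high (42 to 47 mm above the bench), groove bottoms 64 mm apart (2 mm clearance each side of the board). Outwards they flare by 4 mm up, down and sideways over 10 mm
- socket_stop (a point): middle of the bottom of the slot of the black edge connector, 43.5 mm above the bench; axes as the dock. The connector is clamped behind the guides, on their centre line, at a depth that differs each time: 84 to 92 mm behind dock_mouth, so a board fully home still stands out 38 to 46 mm from the mouth
- socket: the black edge connector itself; origin on the dock's base below socket_stop. Its sprung contacts grip over about the last 15 mm, resisting with 4 to 14 N, most as they first part, which is not yet home; at the bottom the board meets a hard stop and the force rises steeply. A push of about 17 N is enough; more than 30 N on the board damages connector or guides
- spool: reel of solder wire, 54 mm across, 42 mm high; origin at the centre of its underside; must stay where it is (a nudge under 20 mm is forgiven)
- relay: white solid-state relay, 58 x 45 x 26 mm; origin at the centre of its underside; must stay where it is (a nudge under 20 mm is forgiven)
- driver: screwdriver with red handle, 190 mm; origin at the centre of its underside; must stay where it is (a nudge under 20 mm is forgiven)
- heatsink: black finned heat sink, 80 x 60 x 32 mm; origin at the centre of its underside; must stay where it is (a nudge under 20 mm is forgiven)
- meter: orange multimeter, 150 x 74 x 34 mm; origin at the centre of its underside; must stay where it is (a nudge under 20 mm is forgiven)
- tin: round steel tin with brass wool, 64 mm across, 30 mm high; origin at the centre of its underside; must stay where it is (a nudge under 20 mm is forgiven)
- blueboard: small blue circuit board, 70 x 50 x 3 mm, not the one to plug in; origin at the centre of its underside; must stay where it is (a nudge under 20 mm is forgiven)
Not all that is in view belongs to the job. There is more than one size of the part that bears board_center; the job needs the smaller. What is shaped like the dock but brown is not meant.

How it is judged:
On the way, in this order (a step that is already met when the one before it is completed fails the run):
1. the board lies flat on the bench with the middle of its plain end at least 30 mm out over the front edge (world x of board_front above 0.63 m and angle between board_center's own z axis and vertical below 0.06 rad and height (world z) of board_center between -0.003 and 0.006 m and contact force between board and bench above 0.1 N), for 0.2 s.
2. the board is held between the fingers, lifted at least 25 mm clear of the bench (height (world z) of board_center above 0.025 m and contact force between the fingers and board above 1 N and contact force between board and bench below 0.01 N and contact force between board and dock below 0.01 N), for 0.2 s.
At the end, for the whole second after the job is handed in: the board lies level in both guides (within 0.06 rad), contacts on top, at rest, its gold-contact end within 1.5 mm of the bottom of the connector's slot (within 5 mm sideways and 4 mm in height of its middle), and released (x of board_lead in the frame of socket_stop between -0.003 and 0.0015 m and y of board_lead in the frame of socket_stop between -0.005 and 0.005 m and z of board_lead in the frame of socket_stop between -0.004 and 0.004 m and angle between the x axis of board_center and the x axis of dock, either way round below 0.06 rad and angle between board_center's own z axis and vertical below 0.06 rad and linear speed of board below 0.01 m/s); the robot touches nothing.
It fails at once if the board is pressed on the bench with more than 30 N (contact force between board and bench above 30 N).
It fails at once if the board is forced with more than 30 N against the dock or its connector (contact force between board and dock above 30 N or contact force between board and socket above 30 N).
It fails at once if the board falls off the bench or is tipped up (height (world z) of board_center below -0.02 m or angle between board_center's own z axis and vertical above 0.6 rad).
It fails at once if another thing on the bench is moved more than 20 mm (distance of any of spool, relay, driver, heatsink, meter, tin, blueboard from where it was at the start of the episode above 0.02 m).
It also fails if it takes over 72 s, if anything falls off the work surface, if the arm or the gripper's body presses on something with over 40 N, if the wrist force passes 120 N, or if a joint passes its speed limit or range.

ROBOT

A 7-joint arm with a two-finger parallel gripper is mounted at the origin on the work surface. World frame = base frame: x ahead of the robot, y to its left, z up, the work surface at z = 0. Lengths are in m, angles in rad, forces in N, time in s.
With the tool pointing down it reaches from about 0.4 to 0.85 m from the base axis. Payload 4.5 kg.
Tool frame: the origin (TCP) lies midway between the tips of the shut fingers; the grasp point (between the pads) lies 19 mm behind it; z points along the fingers, y is the direction in which the jaws open and shut (so a half turn about z gives the same grasp; the last joint's range is limited). The gripper opens to 88 mm and grips with 3 to 60 N. Pads are 18 mm wide; open, the fingers measure 123 mm over their backs; the gripper's body (75 mm by 187 mm) begins 45 mm behind the grasp point.
Start: joints at [1.337, 0.689, -0.195, 1.565, 0.157, 0.902, -0.215], TCP at [0.165, -0.603, 0.239] pointing down, gripper open.
Joint ranges: [-3.01, 3.01], [-0.46, 2.08], [-1.47, 1.51], [0.13, 2.56], [-1, 4.14], [0.04, 2.09], [-2.66, 2.66]. Speed limits (rad/s): [2.57, 2.57, 3.14, 3.14, 3.14, 3.14, 3.14].

INTERFACE

Orientations are given as a unit quaternion [x, y, z, w].
In Python, from plant import r gives the robot as it stands. The module is installed in compiled form; this text tells all that it offers.
- The arm moves only by the tool carry_out, never from a script. Its argument "commands" is a list of rows, each a list of 6 numbers: the shift along the tool's x, y, z in m, then the turn, a rotation vector about the tool's x, y, z in degrees. In form: [[dx, dy, dz, wx, wy, wz], ...]. A call has 1 to 12 rows; each row is the pose to reach, as a shift and turn from the pose commanded when the call began, along the tool's axes at that moment; what a row does not reach only later rows make up. A row lasts 1/10 s, in which the tool goes at most 50 mm and 8.59 degrees, less where a joint would pass 70% of its speed; a pose out of reach is approached as far as the arm can. A call with a gripper value outside its range is refused whole. "fingers" is the closure in counts, from 0 (fully open) to 255 (shut), set as the call begins (left out, the last holds). The fingers move at their own pace and stop on an object; "grip_force" is the grip in N (left out, the last holds). Time passes only in rows, so rows that repeat a pose let the fingers close. It gives the time, the measured TCP pose, the force and the opening at its end, in the units of the state.
- r.get_state(): the state, without advancing time (a new reading comes with each control period).
- r.snapshot(name): name is "scene" or "top" or "wrist"; returns a dict with "img" (480x640x3 uint8, blue, green, red), "intrinsics" (3x3 intrinsics, pixels), "extrinsics" (4x4, takes a point from camera to world coordinates); the wrist camera has in their place "tool_from_camera" (4x4, takes a point from camera to tool coordinates, whose origin is the TCP and whose axes are the flange's). Camera axes: x right, y down, z forward; pixel columns grow to the right and rows downward; lengths in m; the calibration is good to about 2 mm. The wrist camera is an equidistant fisheye: a pixel r from the principal point sees the ray r / f radians off the axis. A picture is of the moment at which its call begins: read the wrist's pose just before it. There is no depth.
- r.finish_job(): hands the job in, once; it reports no verdict.
Trained networks look in a picture, given as the dict that the camera call returned (one of the last four; its "shot" number tells which), for a name from the list of things; names that differ only in an ending like _2 or _b are one class to them, and where a whole thing is asked for, a point or a joint stands for the part that bears it (a point fixed in the world has none). Each returns a list of dicts, best first, with "p" (0 to 1); they miss things now and then, are a little off and sometimes report something else, mostly with a low value. They report only what shows in the picture. A call takes as long as a camera call. They do not tell look-alikes from the thing itself.
- r.spot_in(picture, label): "xyz" ([x, y, z] in m, in world coordinates, good to about 4 mm: the middle of the surface that is visible of it).
- r.spot_point(picture, label): "xyz" ([x, y, z] in m, in world coordinates, good to about 4 mm: a listed point, or the origin of a listed thing).
The state is a dict: "clock": time; "q": joint angles; "qd": joint speeds; "joint_torque": joint torques, N m; "tool_pos": TCP position; "eef_rot": TCP orientation; "contact_force": force on the tool from outside, world axes, zero at the start; "moment": the same for the moment, N m; "opening": opening from 0.0 (shut) to 1.0 (fully open).
Only numpy, scipy, OpenCV 4.12 (cv2) and the standard library are available. Lean on these libraries where they do the work, as an engineer would, in place of code of your own. Each camera call takes 0.05 s, during which the arm holds its last target.

## Working session

There is one attempt and no reset: what is moved stays moved. The work goes in short steps, Python scripts to look and compute and a tool call to move; the robot and the scene stay as the last step left them, time stands still between calls to the robot, and variables do not carry over. Pictures are saved under pics/ and viewed, and the job is handed in when it is done.

Besides the shell and the picture viewer there is one more tool, called after "Request:" in YAML: its name, and indented under it one key for each argument. carry_out: Moves the arm, as the interface text tells. Its arguments: {"type":"object","properties":{"commands":{"type":"array","items":{"type":"array","items":{"type":"number"}}},"fingers":{"type":"number"},"grip_force":{"type":"number"}},"required":["commands"]}

```bash
ls; mkdir -p pics; cat > h.py <<'E'
import numpy as np, cv2
from plant import r
from scipy.spatial.transform import Rotation as R
def proj(s,P):
    E=np.linalg.inv(s["extrinsics"]); K=np.array(s["intrinsics"])
    p=(E@np.append(P,1))[:3]; u=K@p; return u[:2]/u[2]
def unproj(s,uv,z):
    K=np.array(s["intrinsics"]);E=np.array(s["extrinsics"])
    d=E[:3,:3]@np.linalg.inv(K)@np.array([uv[0],uv[1],1.]); o=E[:3,3]
    return o+d*(z-o[2])/d[2]
E
python3 - <<'E'
from h import *
for n in ("scene","top","wrist"):
    s=r.snapshot(n); cv2.imwrite(f"pics/{n}0.png",s["img"])
    if n!="wrist":
        print(n,np.round(s["extrinsics"],3).tolist(),np.round(s["intrinsics"],1).tolist())
    else: print({k:np.round(v,3).tolist() for k,v in s.items() if k not in("img","shot")})
    for l in ("board_center","board_front","board_lead","dock","dock_mouth","socket_stop","bench_edge"):
        try:
            for o in r.spot_point(s,l): print(n,l,np.round(o["xyz"],4),round(o["p"],2), np.round(proj(s,o["xyz"])) if n!="wrist" else "")
        except Exception as e: print(l,e)
print(r.get_state())
E
```

```text
pics
scene [[-0.477, 0.681, -0.556, 1.052], [0.879, 0.371, -0.3, 0.313], [0.002, -0.631, -0.775, 0.919], [0.0, 0.0, 0.0, 1.0]] [[473.9, 0.0, 314.1], [0.0, 473.9, 240.9], [0.0, 0.0, 1.0]]
scene board_center [0.4397 0.1785 0.0056] 0.88 [389. 289.]
scene board_center [ 0.2262 -0.2701  0.0054] 0.75 [271. 170.]
scene board_front [ 0.3025 -0.3119  0.0081] 0.92 [244. 181.]
scene board_front [0.5035 0.1885 0.0034] 0.69 [382. 312.]
scene board_lead [ 0.1507 -0.2226  0.0013] 0.89 [299. 161.]
scene board_lead [ 0.3745  0.1714 -0.0011] 0.72 [396. 269.]
scene dock [ 0.3253 -0.5533  0.0009] 0.98 [170. 159.]
scene dock [ 0.4411 -0.2512 -0.0016] 0.78 [234. 224.]
scene dock [ 0.3496  0.4469 -0.0005] 0.16 [515. 309.]
scene dock_mouth [ 0.385  -0.5552  0.0442] 0.83 [152. 160.]
scene dock_mouth [ 0.5015 -0.2498  0.0443] 0.6 [218. 228.]
scene socket_stop [ 0.413  -0.2478  0.0416] 0.98 [239. 206.]
scene bench_edge [ 0.5312 -0.4912 -0.0007] 0.74 [139. 213.]
scene bench_edge [ 0.3874 -0.0179  0.0008] 0.65 [324. 243.]
scene bench_edge [ 0.5454 -0.392   0.0015] 0.25 [165. 230.]
top [[-0.028, -0.997, 0.072, 0.
[... 1303 characters left out ...]
0008] 0.86 
{'clock': 1.2, 'q': array([ 1.33677717,  0.68911307, -0.19460336,  1.5653188 ,  0.15729064,
        0.90247063, -0.21513622]), 'qd': array([-0.00050333,  0.00156269, -0.00021583, -0.00206843,  0.00185793,
        0.00083445,  0.00022389]), 'joint_torque': array([-4.75488068e-04, -5.27489662e+01, -1.26671635e+00, -1.53741521e+01,
       -5.17284474e-02, -7.44934387e-04,  3.75811919e-05]), 'tool_pos': array([ 0.16542856, -0.60273   ,  0.2387296 ]), 'eef_rot': array([9.91048486e-01, 1.33502421e-01, 1.73618815e-05, 3.36043794e-05]), 'contact_force': array([-0.64191742, -0.31138087,  0.1524007 ]), 'moment': array([-0.000943  , -0.03832028,  0.03361733]), 'opening': 1.0008523267454215}
```

View pics/scene0.png

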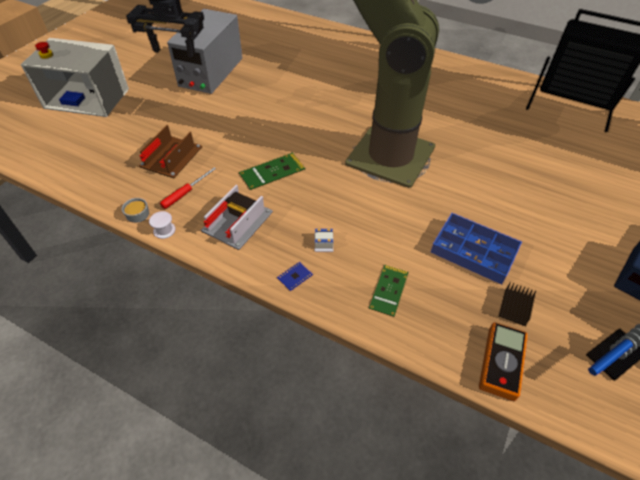

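View pics/top0.png

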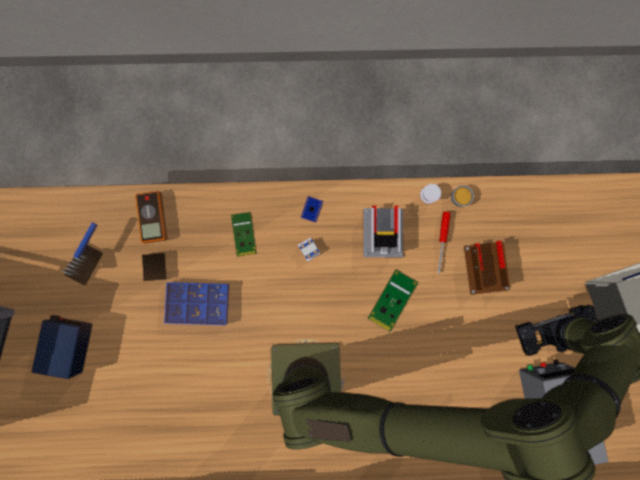

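```bash
python3 - <<'E'
import cv2,numpy as np
s=cv2.imread("pics/scene0.png");t=cv2.imread("pics/top0.png")
cv2.imwrite("pics/c1.png",np.hstack([cv2.resize(s[0:60,120:220],(800,480),interpolation=2)]))
a=cv2.resize(t[200:270,205:285],(400,350),interpolation=2);b=cv2.resize(t[195:265,345:425],(400,350),interpolation=2)
cv2.imwrite("pics/c2.png",np.hstack([a,b]))
E
```

```text
(no output)
```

View pics/c1.png

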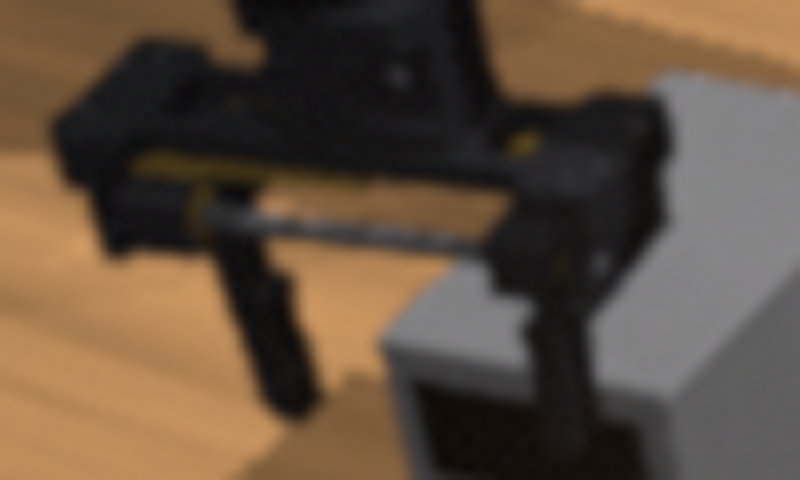

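View pics/c2.png

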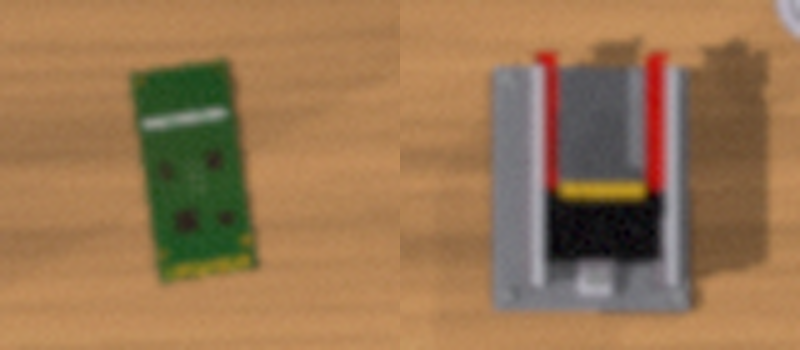

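View pics/wrist0.png

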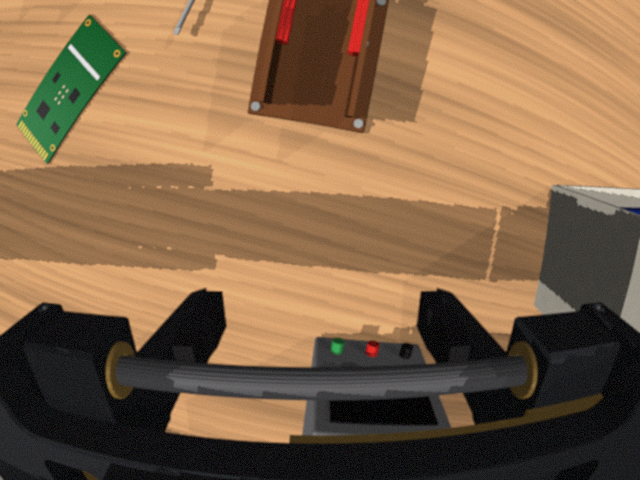

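Candidates for the board are the green ones at top-image (243,234), 133 mm end to end, and (393,300), about 175 mm. The smaller one, at (243,234), is the right one, with its gold end towards the robot and white stripe towards the front. For the dock, the grey one at (383,232) is meant and the brown one at (487,266) is the decoy. The crops confirm both choices.

Next I go above the dock and look from the wrist.

```bash
cat >> h.py <<'E'
def go(P,yaw):
    "tool-down target pose -> tool-frame shift and turn(deg)"
    s=r.get_state(); Rt=R.from_quat(s["eef_rot"]); d=Rt.inv().apply(np.array(P)-s["tool_pos"])
    Rg=R.from_matrix(np.array([[np.cos(yaw),np.sin(yaw),0],[np.sin(yaw),-np.cos(yaw),0],[0,0,-1.]]))
    w=(Rt.inv()*Rg).as_rotvec(degrees=True)
    print("tcp",np.round(s["tool_pos"],4),"-> shift",np.round(d,4),"turn",np.round(w,2)); return d,w
E
python3 -c "
from h import *
go([0.45,-0.28,0.28],0)"
```

```text
tcp [ 0.1654 -0.6027  0.2387] -> shift [ 0.3598 -0.2359 -0.0413] turn [ 0.   -0.   15.34]
```

Request:
carry_out:
  commands:
    - [0.36,-0.236,-0.041,0,0,15.3]
    - [0.36,-0.236,-0.041,0,0,15.3]
    - [0.36,-0.236,-0.041,0,0,15.3]
    - [0.36,-0.236,-0.041,0,0,15.3]
    - [0.36,-0.236,-0.041,0,0,15.3]
    - [0.36,-0.236,-0.041,0,0,15.3]
    - [0.36,-0.236,-0.041,0,0,15.3]
    - [0.36,-0.236,-0.041,0,0,15.3]
    - [0.36,-0.236,-0.041,0,0,15.3]
    - [0.36,-0.236,-0.041,0,0,15.3]
    - [0.36,-0.236,-0.041,0,0,15.3]
    - [0.36,-0.236,-0.041,0,0,15.3]

```text
clock: 2.4
tool_pos: [0.4489, -0.2812, 0.2796]
eef_rot: [1.0, -0.001, -0.001, 0.0]
contact_force: [-1.0, -0.1, 1.0]
opening: 1.004
```

```bash
cat >> h.py <<'E'
def wpose(s,st):
    T=np.eye(4);T[:3,:3]=R.from_quat(st["eef_rot"]).as_matrix();T[:3,3]=st["tool_pos"]
    return T@np.array(s["tool_from_camera"])
def wunproj(s,C,uv,z):
    K=np.array(s["intrinsics"]);v=np.array([uv[0]-K[0,2],uv[1]-K[1,2]])/K[0,0];th=np.linalg.norm(v)
    d=np.append(v/th*np.sin(th),np.cos(th)); d=C[:3,:3]@d;o=C[:3,3];return o+d*(z-o[2])/d[2]
def wproj(s,C,P):
    K=np.array(s["intrinsics"]);p=(np.linalg.inv(C)@np.append(P,1))[:3];th=np.arctan2(np.hypot(p[0],p[1]),p[2])
    u=p[:2]/np.hypot(p[0],p[1])*th*K[0,0];return u+K[:2,2]
def ortho(s,C,x0,x1,y0,y1,z,ppm=2000):
    "world-plane view at height z: image up=+x, left=+y"
    xs=np.arange(x1,x0,-1/ppm);ys=np.arange(y1,y0,-1/ppm)
    Y,X=np.meshgrid(ys,xs);P=np.stack([X,Y,np.full_like(X,z)],-1).reshape(-1,3)
    p=(P-C[:3,3])@C[:3,:3];h=np.hypot(p[:,0],p[:,1]);th=np.arctan2(h,p[:,2]);K=np.array(s["intrinsics"])
    u=p[:,:2]/h[:,None]*th[:,None]*K[0,0]+K[:2,2];u=u.reshape(X.shape+(2,)).astype(np.float32)
    return cv2.remap(s["img"],u[...,0],u[...,1],cv2.INTER_LINEAR)
E
python3 - <<'E'
from h import *
st=r.get_state();s=r.snapshot("wrist");C=wpose(s,st);cv2.imwrite("pics/w1.png",s["img"])
np.savez("w1.npz",img=s["img"],C=C,intrinsics=s["intrinsics"])
for l in ("dock","dock_mouth","socket_stop","spool","tin","driver"):
    for o in r.spot_point(s,l): print(l,np.round(o["xyz"],4),round(o["p"],2))
cv2.imwrite("pics/o1.png",ortho(s,C,0.33,0.6,-0.37,-0.13,0.0435))
E
```

```text
dock [ 0.321  -0.5556 -0.0016] 0.82
dock [ 0.5426 -0.3881 -0.0069] 0.7
dock [ 0.4348 -0.2485 -0.0014] 0.56
dock_mouth [ 0.3842 -0.5529  0.0412] 0.93
dock_mouth [ 0.4987 -0.2466  0.0392] 0.57
socket_stop [ 0.414  -0.2435  0.0439] 0.56
spool [ 0.5447 -0.3905 -0.008 ] 0.93
spool [3.770e-01 1.733e-01 3.000e-04] 0.33
tin [ 0.5334 -0.4858  0.0054] 0.94
driver [ 3.939e-01 -4.248e-01 -3.000e-04] 0.62
driver [ 0.4121 -0.2404  0.0079] 0.33
```

View pics/w1.png

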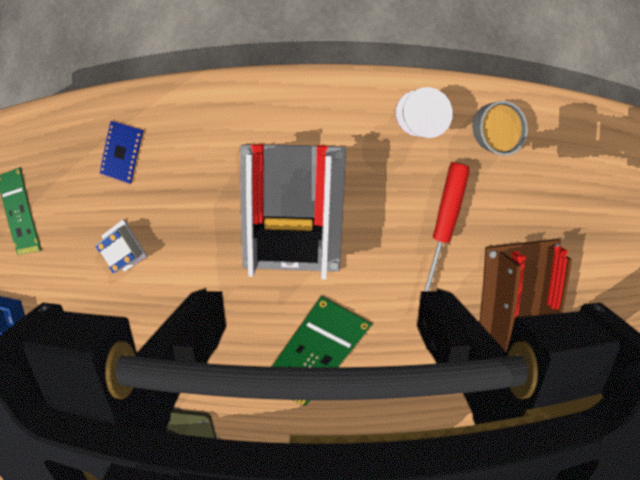

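View pics/o1.png

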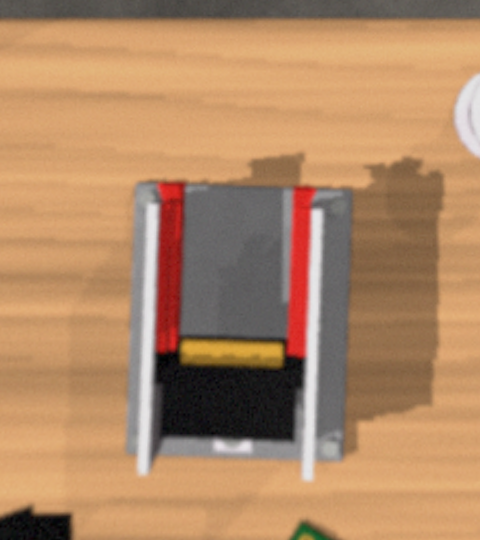

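```bash
python3 - <<'E'
from h import *
d=np.load("w1.npz");s={"img":d["img"],"intrinsics":d["intrinsics"]};C=d["C"]
o=ortho(s,C,0.35,0.54,-0.32,-0.16,0.06,4000); 
hsv=cv2.cvtColor(o,cv2.COLOR_BGR2HSV)
w=((hsv[...,2]>185)&(hsv[...,1]<40)).astype(np.uint8)
for x in np.arange(0.38,0.51,0.01):
    row=w[int((0.54-x)*4000)]; i=np.flatnonzero(row)
    y=-0.16-i/4000
    L=y[y>-0.25];Rr=y[y<-0.25]
    f=lambda a:(a.max().round(4),a.min().round(4)) if len(a) else None
    print(round(x,3),f(L),f(Rr))
cv2.imwrite("pics/o2.png",o)
E
```

```text
0.38 (np.float64(-0.2023), np.float64(-0.2072)) (np.float64(-0.2812), np.float64(-0.2865))
0.39 (np.float64(-0.203), np.float64(-0.2078)) (np.float64(-0.2815), np.float64(-0.2868))
0.4 (np.float64(-0.203), np.float64(-0.2082)) (np.float64(-0.2822), np.float64(-0.287))
0.41 (np.float64(-0.2035), np.float64(-0.2085)) (np.float64(-0.2828), np.float64(-0.2872))
0.42 (np.float64(-0.2037), np.float64(-0.2088)) (np.float64(-0.2835), np.float64(-0.2878))
0.43 (np.float64(-0.2042), np.float64(-0.209)) (np.float64(-0.2838), np.float64(-0.288))
0.44 (np.float64(-0.2045), np.float64(-0.2098)) (np.float64(-0.284), np.float64(-0.2885))
0.45 (np.float64(-0.205), np.float64(-0.2098)) (np.float64(-0.2848), np.float64(-0.2888))
0.46 (np.float64(-0.2052), np.float64(-0.21)) (np.float64(-0.2848), np.float64(-0.289))
0.47 (np.float64(-0.2058), np.float64(-0.2105)) (np.float64(-0.285), np.float64(-0.2892))
0.48 (np.float64(-0.2062), np.float64(-0.211)) (np.float64(-0.2858), np.float64(-0.2898))
0.49 (np.float64(-0.2065), np.float64(-0.2115)) (np.float64(-0.2858), np.float64(-0.2902))
0.5 None None
```

View pics/o2.png

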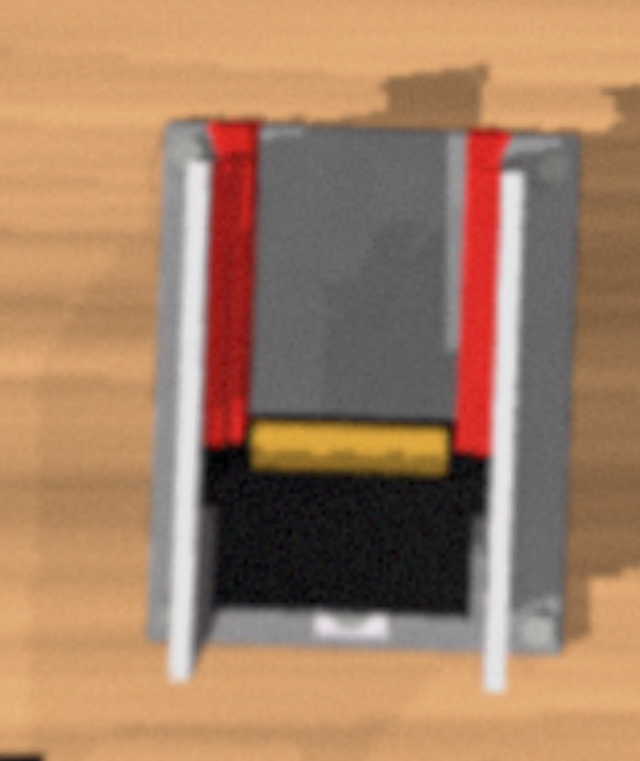

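```bash
python3 -c "
from h import *
go([0.41,0.165,0.25],0.11)"
```

```text
tcp [ 0.4497 -0.2804  0.2797] -> shift [-0.0399 -0.4454  0.0297] turn [ 0.01  0.   -6.32]
```

Request:
carry_out:
  commands:
    - [-0.04,-0.445,0.03,0,0,-6.3]
    - [-0.04,-0.445,0.03,0,0,-6.3]
    - [-0.04,-0.445,0.03,0,0,-6.3]
    - [-0.04,-0.445,0.03,0,0,-6.3]
    - [-0.04,-0.445,0.03,0,0,-6.3]
    - [-0.04,-0.445,0.03,0,0,-6.3]
    - [-0.04,-0.445,0.03,0,0,-6.3]
    - [-0.04,-0.445,0.03,0,0,-6.3]
    - [-0.04,-0.445,0.03,0,0,-6.3]
    - [-0.04,-0.445,0.03,0,0,-6.3]
    - [-0.04,-0.445,0.03,0,0,-6.3]
    - [-0.04,-0.445,0.03,0,0,-6.3]
  fingers: 195
  grip_force: 40

```text
clock: 3.95
tool_pos: [0.4099, 0.1634, 0.2497]
eef_rot: [0.999, 0.054, -0.0, 0.001]
contact_force: [-0.6, 0.3, -0.0]
opening: 0.235
```

```bash
cat >> h.py <<'E'
def board(s,C,x0,x1,y0,y1,z=0.003,ppm=2000,name=None):
    o=ortho(s,C,x0,x1,y0,y1,z,ppm); hsv=cv2.cvtColor(o,cv2.COLOR_BGR2HSV)
    m=cv2.inRange(hsv,(40,60,30),(85,255,255)); m=cv2.morphologyEx(m,cv2.MORPH_CLOSE,np.ones((25,25)))
    m=cv2.morphologyEx(m,cv2.MORPH_OPEN,np.ones((7,7)))
    c=max(cv2.findContours(m,0,2)[0],key=cv2.contourArea);b=cv2.boxPoints(cv2.minAreaRect(c))
    if name: cv2.drawContours(o,[b.astype(int)],0,(0,0,255),1);cv2.imwrite(name,o)
    W=np.array([[x1-v/ppm,y1-u/ppm] for u,v in b]); 
    W=W[np.argsort(-W[:,0])]; f=W[:2].mean(0);l=W[2:].mean(0);a=np.arctan2(*(f-l)[::-1])
    print("front",f.round(4),"lead",l.round(4),"ctr",((f+l)/2).round(4),"yaw",a.round(4),"len",np.linalg.norm(f-l).round(4),"wid",np.linalg.norm(W[0]-W[1]).round(4))
E
python3 - <<'E'
from h import *
st=r.get_state();print(st["tool_pos"],st["contact_force"]);s=r.snapshot("wrist");C=wpose(s,st);cv2.imwrite("pics/w2.png",s["img"])
for l in ("board_center","board_front","board_lead"):
    for o in r.spot_point(s,l): print(l,np.round(o["xyz"],4),round(o["p"],2))
board(s,C,0.34,0.62,0.08,0.28,name="pics/o3.png")
E
```

```text
[0.40992472 0.16340778 0.24967992] [-0.58696621  0.33416301 -0.00539687]
board_center [0.4377 0.1788 0.0044] 0.95
board_front [0.5033 0.1839 0.0046] 0.97
board_front [ 0.2985 -0.3142 -0.001 ] 0.53
board_lead [ 0.1534 -0.2198  0.0003] 0.76
board_lead [0.3733 0.1706 0.0048] 0.71
front [0.5011 0.1883] lead [0.378  0.1719] ctr [0.4395 0.1801] yaw 0.1326 len 0.1242 wid 0.059
```

View pics/o3.png

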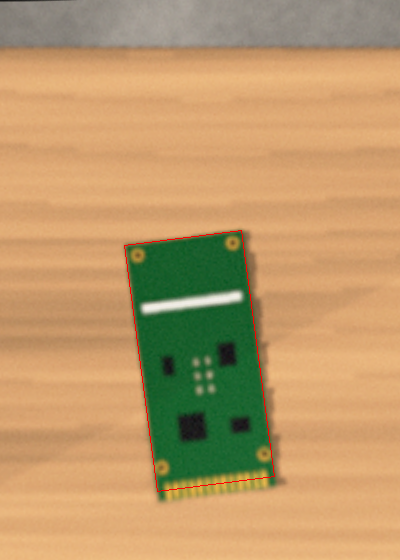

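View pics/w2.png

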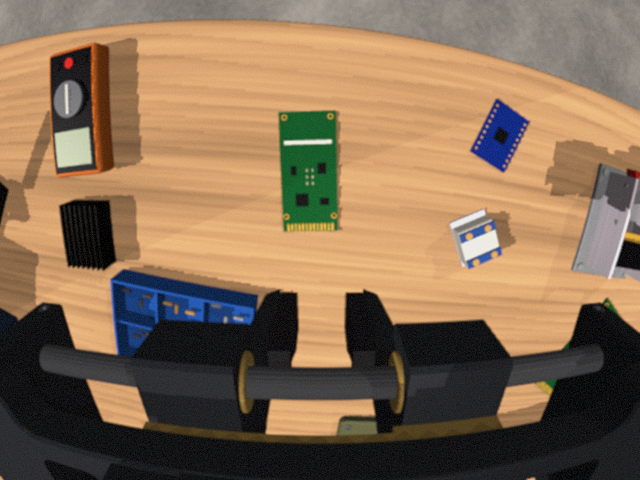

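```bash
python3 -c "
from h import *
go([0.352,0.168,0.03],0.133);go([0.352,0.168,0.0015],0.133)"
```

```text
tcp [0.4101 0.1635 0.2498] -> shift [-0.0573 -0.0108  0.2198] turn [ 0.03 -0.01 -1.46]
tcp [0.4101 0.1635 0.2498] -> shift [-0.0573 -0.0108  0.2483] turn [ 0.03 -0.01 -1.46]
```

Request:
carry_out:
  commands:
    - [-0.0573,-0.0108,0.05,0,0,-1.5]
    - [-0.0573,-0.0108,0.1,0,0,-1.5]
    - [-0.0573,-0.0108,0.15,0,0,-1.5]
    - [-0.0573,-0.0108,0.2,0,0,-1.5]
    - [-0.0573,-0.0108,0.22,0,0,-1.5]
    - [-0.0573,-0.0108,0.22,0,0,-1.5]
    - [-0.0573,-0.0108,0.22,0,0,-1.5]

```text
clock: 4.85
tool_pos: [0.3714, 0.1779, 0.0463]
eef_rot: [0.997, 0.068, -0.018, 0.007]
contact_force: [0.6, -0.0, 1.2]
opening: 0.236
```

```bash
python3 - <<'E'
from h import *
go([0.352,0.168,0.0015],0.133)
s=r.snapshot("scene");cv2.imwrite("pics/s3.png",cv2.resize(s["img"][200:360,300:500],(800,640))[:600])
print(r.get_state()["q"].round(3),r.get_state()["contact_force"])
E
```

```text
tcp [0.3714 0.1779 0.0463] -> shift [-0.0188  0.0066  0.0456] turn [0.66 2.16 0.22]
[-0.529  0.85  -0.041  2.297  0.66   0.043 -2.654] [-0.50579608 -0.83788615  0.08894091]
```

View pics/s3.png

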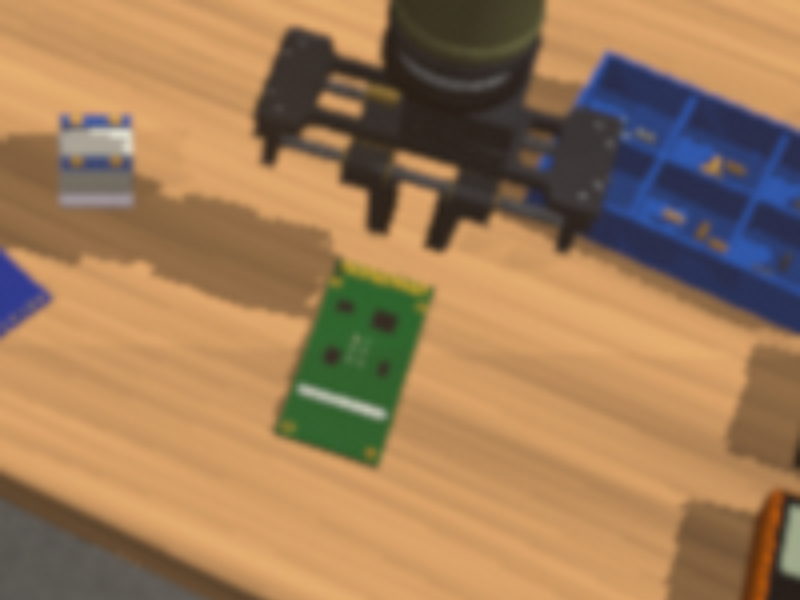

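```bash
python3 -c "
from h import *
go([0.445,0.1805,0.06],0.133)"
```

```text
tcp [0.3708 0.1774 0.0477] -> shift [ 0.0735  0.007  -0.015 ] turn [0.68 2.13 0.09]
```

Request:
carry_out:
  commands:
    - [0.04,0.006,-0.015,0.3,1,0]
    - [0.0735,0.007,-0.015,0.7,2.1,0]
    - [0.0735,0.007,-0.015,0.7,2.1,0]
    - [0.0735,0.007,-0.015,0.7,2.1,0]
    - [0.0735,0.007,-0.015,0.7,2.1,0]
    - [0.0735,0.007,-0.015,0.7,2.1,0]
  fingers: 0

```text
clock: 5.5
tool_pos: [0.4433, 0.1811, 0.0611]
eef_rot: [0.998, 0.069, -0.0, -0.0]
contact_force: [-0.7, -0.1, -0.6]
opening: 0.758
```

```bash
python3 -c "
from h import *
go([0.445,0.1805,0.0015],0.133)
print(r.get_state()['q'].round(3))"
```

```text
tcp [0.4433 0.1811 0.0611] -> shift [0.0017 0.0008 0.0596] turn [-0.02  0.05  0.3 ]
[-0.358  0.833 -0.205  2.127  0.67   0.244 -2.585]
```

Request:
carry_out:
  commands:
    - [0,0,0,0,0,-8.5]
    - [0,0,0,0,0,-17]
    - [0,0,0,0,0,-25.5]
    - [0,0,0,0,0,-34]
    - [0,0,0,0,0,-42.5]
    - [0,0,0,0,0,-51]
    - [0,0,0,0,0,-59.5]
    - [0,0,0,0,0,-68]
    - [0,0,0,0,0,-76.5]
    - [0,0,0,0,0,-85]
    - [0,0,0,0,0,-93.5]
    - [0,0,0,0,0,-100]

```text
clock: 6.7
tool_pos: [0.4436, 0.1811, 0.0607]
eef_rot: [0.586, 0.81, -0.0, -0.0]
contact_force: [0.4, -0.2, -0.2]
opening: 1.0
```

Request:
carry_out:
  commands:
    - [0,0,0,0,0,-8.5]
    - [0,0,0,0,0,-17]
    - [0,0,0,0,0,-25.5]
    - [0,0,0,0,0,-34]
    - [0,0,0,0,0,-42.5]
    - [0,0,0,0,0,-51]
    - [0,0,0,0,0,-59.5]
    - [0,0,0,0,0,-68]
    - [0,0,0,0,0,-76.5]
    - [0,0,0,0,0,-80]
    - [0,0,0,0,0,-80]

```text
clock: 7.8
tool_pos: [0.4437, 0.1811, 0.0605]
eef_rot: [-0.069, 0.998, 0.0, -0.001]
contact_force: [-0.8, 0.9, -0.1]
opening: 1.002
```

```bash
python3 - <<'E'
from h import *
go([0.445,0.1805,0.0015],0.133-np.pi)
st=r.get_state();print(st['q'].round(3),st["contact_force"].round(2),st["opening"])
s=r.snapshot("wrist");C=wpose(s,st);cv2.imwrite("pics/w4.png",s["img"])
E
```

```text
tcp [0.4437 0.1811 0.0605] -> shift [-0.0013 -0.0008  0.059 ] turn [ 0.01 -0.06  0.33]
[ 0.017  0.977 -0.861  2.107  1.253  0.722 -0.01 ] [-0.79  0.86 -0.08] 1.0022804589209344
```

View pics/w4.png

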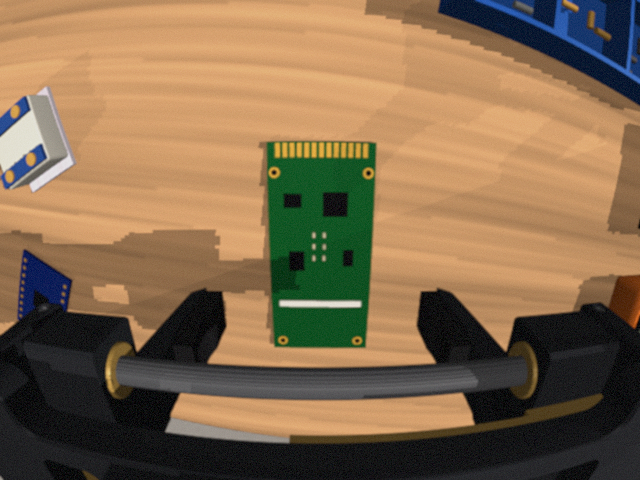

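The board sits centred between the open jaws, with its gold end away from the wrist camera's bottom edge, at pixel (322,150). Next I lower the tips beside it.

Request:
carry_out:
  commands:
    - [-0.001,-0.001,0.03,0,0,0.3]
    - [-0.001,-0.001,0.045,0,0,0.3]
    - [-0.001,-0.001,0.053,0,0,0.3]
    - [-0.001,-0.001,0.056,0,0,0.3]
    - [-0.001,-0.001,0.058,0,0,0.3]
    - [-0.001,-0.001,0.059,0,0,0.3]
    - [-0.001,-0.001,0.059,0,0,0.3]

```text
clock: 8.55
tool_pos: [0.4461, 0.1807, 0.0022]
eef_rot: [-0.066, 0.998, 0.001, 0.001]
contact_force: [-0.2, -0.1, 1.6]
opening: 1.0
```

Request:
carry_out:
  commands:
    - [0,0,0.001,0,0,0]
    - [0,0,0.001,0,0,0]
    - [0,0,0.001,0,0,0]
    - [0,0,0.001,0,0,0]
    - [0,0,0.001,0,0,0]
    - [0,0,0.001,0,0,0]
  fingers: 95
  grip_force: 4

```text
clock: 9.15
tool_pos: [0.4459, 0.1805, 0.0009]
eef_rot: [-0.066, 0.998, 0.0, 0.0]
contact_force: [-0.5, 0.4, 2.4]
opening: 0.679
```

```bash
python3 - <<'E'
from h import *
st=r.get_state();print(st["tool_pos"].round(4),st["contact_force"].round(2),st["opening"]*88)
s=r.snapshot("wrist");C=wpose(s,st);cv2.imwrite("pics/w5.png",s["img"])
E
```

```text
[0.4459 0.1805 0.0009] [-0.5   0.39  2.41] 59.73354259361249
```

View pics/w5.png

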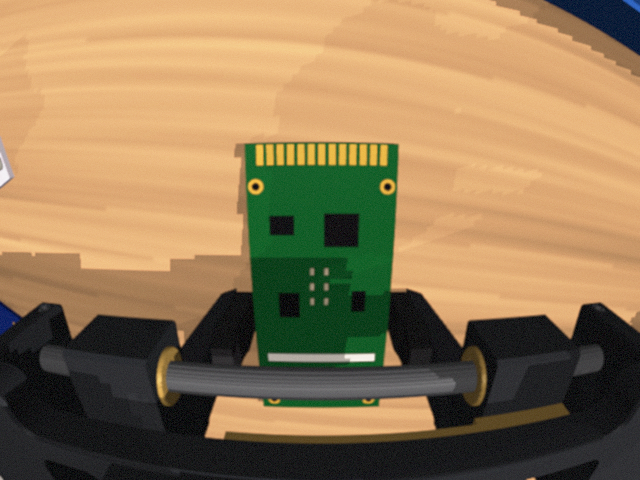

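```bash
python3 -c "
from h import *
go([0.588,0.18,0.0015],-np.pi)"
```

```text
tcp [0.4459 0.1805 0.0009] -> shift [-0.1408 -0.0193 -0.0006] turn [0.06 0.03 7.58]
```

Request:
carry_out:
  commands:
    - [-0.006,-0.0008,-0.0005,0,0,0.4]
    - [-0.018,-0.0025,-0.0005,0,0,1.0]
    - [-0.031,-0.0043,-0.0005,0,0,1.7]
    - [-0.044,-0.006,-0.0005,0,0,2.4]
    - [-0.057,-0.0078,-0.0005,0,0,3.1]
    - [-0.07,-0.0096,-0.0005,0,0,3.8]

```text
clock: 9.8
tool_pos: [0.5174, 0.1799, 0.0012]
eef_rot: [-0.032, 0.999, 0.0, 0.0]
contact_force: [-0.8, -0.2, -0.4]
opening: 0.678
```

```bash
python3 - <<'E'
from h import *
go([0.588,0.18,0.0015],-np.pi)
st=r.get_state();print(st['q'].round(3),st["tool_pos"].round(4),st["contact_force"].round(2),st["opening"]*88)
s=r.snapshot("wrist");C=wpose(s,st);cv2.imwrite("pics/w6.png",s["img"])
E
```

```text
tcp [0.5174 0.1799 0.0012] -> shift [-0.0705 -0.0045 -0.0003] turn [0.05 0.01 3.71]
[ 0.03   1.107 -0.798  1.91   1.249  0.74   0.09 ] [0.5174 0.1799 0.0012] [-0.78 -0.25 -0.43] 59.662810958623176
```

View pics/w6.png

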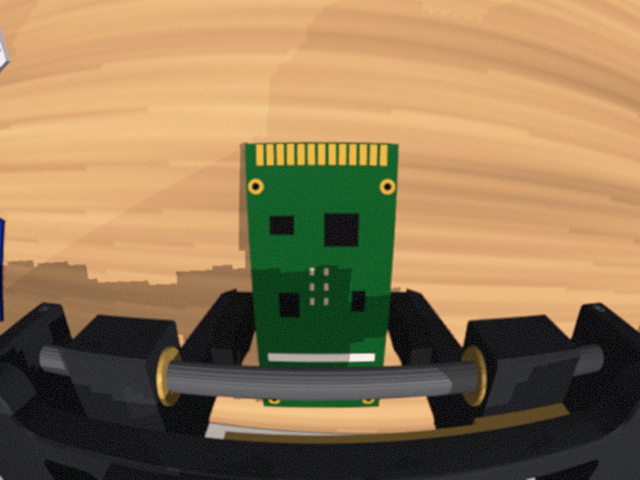

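The board follows the fingers rigidly: its gold end is at the same pixel, (322,150). I continue the slide.

Request:
carry_out:
  commands:
    - [-0.012,-0.0008,-0.0003,0,0,0.6]
    - [-0.025,-0.0016,-0.0003,0,0,1.2]
    - [-0.038,-0.0025,-0.0003,0,0,1.9]
    - [-0.05,-0.0033,-0.0003,0,0,2.6]
    - [-0.062,-0.004,-0.0003,0,0,3.2]
    - [-0.07,-0.0045,-0.0003,0,0,3.7]
    - [-0.0725,-0.0047,-0.0003,0,0,3.7]
    - [-0.0725,-0.0047,-0.0003,0,0,3.7]
    - [-0.0725,-0.0047,-0.0003,0,0,3.7]

```text
clock: 10.75
tool_pos: [0.5884, 0.1804, 0.0015]
eef_rot: [-0.001, 1.0, 0.0, -0.0]
contact_force: [1.1, -0.1, -0.3]
opening: 0.68
```

```bash
python3 - <<'E'
from h import *
st=r.get_state();print(st['q'].round(3),st["tool_pos"].round(4),st["contact_force"].round(2),st["opening"]*88)
s=r.snapshot("wrist");C=wpose(s,st);cv2.imwrite("pics/w7.png",s["img"])
t=r.snapshot("top")
for q in(s,t):
  for l in ("board_front","board_lead"):
    for o in r.spot_point(q,l): print(l,np.round(o["xyz"],4),round(o["p"],2))
E
```

```text
[ 0.058  1.153 -0.825  1.699  1.121  0.84   0.273] [0.5884 0.1804 0.0015] [ 1.07 -0.07 -0.26] 59.866896917305795
board_front [0.646  0.1757 0.0035] 0.98
board_lead [5.199e-01 1.796e-01 5.000e-04] 0.65
board_front [ 0.3036 -0.3126  0.0029] 0.62
board_front [ 0.5466 -0.394   0.0006] 0.58
board_front [ 0.3936 -0.4241  0.0013] 0.21
board_lead [ 0.1487 -0.2216  0.0043] 0.57
board_lead [0.5109 0.1765 0.0037] 0.55
```

View pics/w7.png

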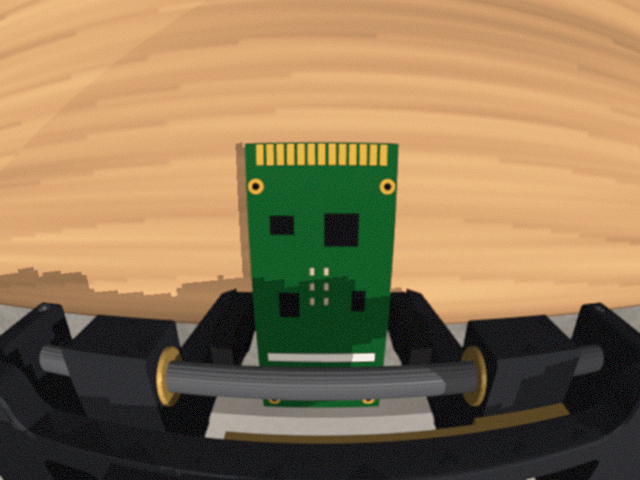

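Request:
carry_out:
  commands:
    - [0,0,0,0,0,0]
    - [0,0,0,0,0,0]
    - [0,0,0,0,0,0]
    - [0,0,0,0,0,0]
    - [-0.015,0,-0.001,0,0,0]
    - [-0.03,0,-0.001,0,0,0]
    - [-0.043,0,-0.001,0,0,0]
    - [-0.043,0,-0.001,0,0,0]
    - [-0.043,0,0.007,0,0,0]
    - [-0.043,0,0.017,0,0,0]
    - [-0.043,0,0.019,0,0,0]
    - [-0.043,0,0.019,0,0,0]
  fingers: 0

```text
clock: 12.25
tool_pos: [0.6311, 0.1802, -0.0184]
eef_rot: [-0.001, 1.0, 0.0, -0.001]
contact_force: [0.4, -0.3, 0.6]
opening: 0.999
```

```bash
python3 - <<'E'
from h import *
go([0.632,0.1795,-0.0175],-np.pi)
st=r.get_state();print(st['q'].round(3),st["tool_pos"].round(4),st["contact_force"].round(2),st["opening"]*88)
s=r.snapshot("wrist");C=wpose(s,st);cv2.imwrite("pics/w8.png",s["img"])
board(s,C,0.45,0.7,0.1,0.26,name="pics/o8.png")
for l in ("board_front","board_lead"):
    for o in r.spot_point(s,l): print(l,np.round(o["xyz"],4),round(o["p"],2))
E
```

```text
tcp [ 0.6311  0.1802 -0.0184] -> shift [-0.0009 -0.0007 -0.0009] turn [ 0.01 -0.09  0.12]
[ 0.058  1.214 -0.827  1.56   1.093  0.889  0.384] [ 0.6311  0.1802 -0.0184] [ 0.36 -0.32  0.64] 87.8751570464412
front [0.645 0.18 ] lead [0.516 0.18 ] ctr [0.5805 0.18  ] yaw 0.0 len 0.129 wid 0.059
board_front [0.6488 0.1785 0.0044] 0.61
```

View pics/w8.png

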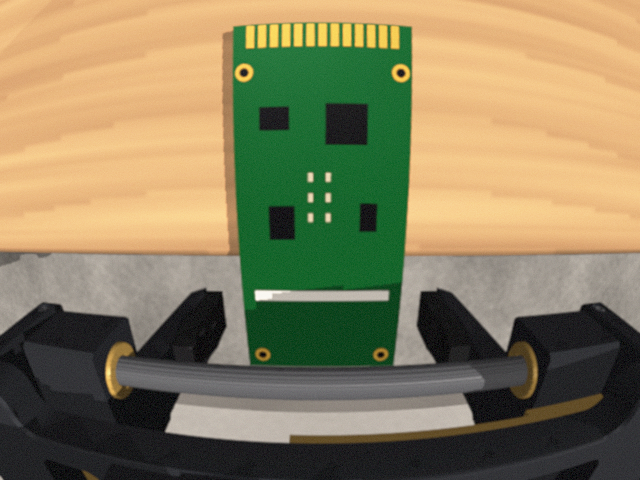

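Request:
carry_out:
  commands:
    - [0,-0.0005,-0.0009,0,0,0]
    - [0,-0.0005,-0.0009,0,0,0]
    - [0,-0.0005,-0.0009,0,0,0]
    - [0,-0.0005,-0.0009,0,0,0]
    - [0,-0.0005,-0.0009,0,0,0]
    - [0,-0.0005,-0.0009,0,0,0]
  fingers: 120
  grip_force: 35

```text
clock: 13.0
tool_pos: [0.6322, 0.1799, -0.0165]
eef_rot: [-0.001, 1.0, 0.0, 0.0]
contact_force: [0.6, 0.3, -0.3]
opening: 0.663
```

```bash
python3 - <<'E'
from h import *
st=r.get_state();print(st["tool_pos"].round(4),st["contact_force"].round(2),st["moment"].round(3),st["opening"]*88)
s=r.snapshot("wrist");C=wpose(s,st)
board(s,C,0.45,0.7,0.1,0.26,name="pics/o9.png")
E
```

```text
[ 0.6322  0.1799 -0.0165] [ 0.58  0.32 -0.31] [ 0.053 -0.191 -0.038] 58.32534243284734
front [0.6438 0.1795] lead [0.5157 0.1809] ctr [0.5797 0.1802] yaw -0.011 len 0.1282 wid 0.0606
```

Request:
carry_out:
  commands:
    - [0,0,-0.002,0,0,0]
    - [0,0,-0.005,0,0,0]
    - [0,0,-0.01,0,0,0]
    - [0,0,-0.015,0,0,0]
    - [0,0,-0.015,0,0,0]

```text
clock: 13.55
tool_pos: [0.6327, 0.1803, -0.0004]
eef_rot: [-0.001, 1.0, 0.001, 0.001]
contact_force: [0.1, 0.4, -0.8]
opening: 0.661
```

```bash
python3 - <<'E'
from h import *
st=r.get_state();print(st["tool_pos"].round(4),st["contact_force"].round(2),st["moment"].round(3),st["opening"]*88)
s=r.snapshot("wrist");C=wpose(s,st);cv2.imwrite("pics/w10.png",s["img"])
board(s,C,0.45,0.7,0.1,0.26,z=0.018,name="pics/o10.png")
E
```

```text
[ 6.327e-01  1.803e-01 -4.000e-04] [ 0.12  0.38 -0.85] [ 0.107 -0.201 -0.029] 58.1809716165536
front [0.6455 0.1802] lead [0.5165 0.1802] ctr [0.581  0.1802] yaw 0.0 len 0.129 wid 0.0605
```

View pics/w10.png

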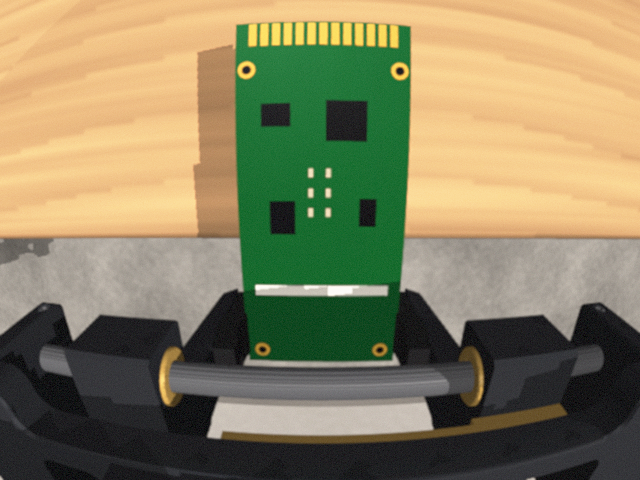

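Request:
carry_out:
  commands:
    - [0,0,-0.01,0,0,0]
    - [0,0,-0.025,0,0,0]
    - [0,0,-0.045,0,0,0]
    - [0,0,-0.065,0,0,0]
    - [0,0,-0.085,0,0,0]
    - [0,0,-0.098,0,0,0]
    - [0,0,-0.1,0,0,0]
    - [0,0,-0.1,0,0,0]

```text
clock: 14.4
tool_pos: [0.6323, 0.1796, 0.0989]
eef_rot: [-0.001, 1.0, 0.0, 0.0]
contact_force: [0.6, 0.6, -1.2]
opening: 0.663
```

```bash
python3 - <<'E'
from h import *
st=r.get_state();print(st['q'].round(3))
go([0.6414,-0.2539,0.11],-np.pi-.037)
E
```

```text
[ 0.097  1.062 -0.922  1.546  0.948  1.028  0.475]
tcp [0.6323 0.1796 0.0989] -> shift [-0.0086 -0.4335 -0.0114] turn [0.04 0.05 2.19]
```

Request:
carry_out:
  commands:
    - [0,-0.008,-0.005,0,0,0]
    - [0,-0.025,-0.011,0,0,0.1]
    - [-0.001,-0.05,-0.011,0,0,0.2]
    - [-0.002,-0.075,-0.011,0,0,0.4]
    - [-0.002,-0.1,-0.011,0,0,0.5]
    - [-0.003,-0.125,-0.011,0,0,0.6]
    - [-0.003,-0.15,-0.011,0,0,0.8]
    - [-0.004,-0.175,-0.011,0,0,0.9]
    - [-0.004,-0.2,-0.011,0,0,1.0]
    - [-0.004,-0.215,-0.011,0,0,1.1]
    - [-0.004,-0.22,-0.011,0,0,1.1]

```text
clock: 15.5
tool_pos: [0.636, -0.0438, 0.1088]
eef_rot: [0.011, 1.0, -0.0, -0.0]
contact_force: [0.2, 1.1, -1.5]
opening: 0.664
```

```bash
python3 - <<'E'
from h import *
st=r.get_state();print(st['q'].round(3),st["opening"])
go([0.6414,-0.2539,0.11],-np.pi-.037)
E
```

```text
[ 0.46   1.035 -0.94   1.605  0.954  1.02   0.762] 0.6639420932387119
tcp [ 0.636  -0.0438  0.1088] -> shift [-0.01   -0.2099 -0.001 ] turn [-0.05 -0.04  0.87]
```

Request:
carry_out:
  commands:
    - [-0.001,-0.01,-0.001,0,0,0]
    - [-0.002,-0.03,-0.001,0,0,0.1]
    - [-0.003,-0.055,-0.001,0,0,0.2]
    - [-0.004,-0.08,-0.001,0,0,0.3]
    - [-0.005,-0.105,-0.001,0,0,0.4]
    - [-0.006,-0.13,-0.001,0,0,0.5]
    - [-0.007,-0.155,-0.001,0,0,0.6]
    - [-0.009,-0.18,-0.001,0,0,0.7]
    - [-0.01,-0.2,-0.001,0,0,0.9]
    - [-0.01,-0.209,-0.001,0,0,0.9]
    - [-0.01,-0.21,-0.001,0,0,0.9]
    - [-0.01,-0.21,-0.001,0,0,0.9]

```text
clock: 16.7
tool_pos: [0.6429, -0.2486, 0.1103]
eef_rot: [0.016, 1.0, 0.001, 0.0]
contact_force: [0.0, -0.2, -0.3]
opening: 0.668
```

```bash
python3 - <<'E'
from h import *
st=r.get_state();print(st['q'].round(3),st["tool_pos"].round(4),st["contact_force"].round(2),st["opening"]*88)
s=r.snapshot("wrist");C=wpose(s,st);cv2.imwrite("pics/w11.png",s["img"])
np.savez("w11.npz",img=s["img"],C=C,intrinsics=s["intrinsics"])
board(s,C,0.49,0.7,-0.34,-0.17,z=st["tool_pos"][2]+0.0205,name="pics/o11.png")
for l in ("dock","dock_mouth","socket_stop","board_lead"):
    for o in r.spot_point(s,l): print(l,np.round(o["xyz"],4),round(o["p"],2))
E
```

```text
[ 0.732  1.09  -0.956  1.428  0.936  1.114  1.152] [ 0.6429 -0.2486  0.1103] [ 0.04 -0.17 -0.3 ] 58.75994648804945
front [ 0.6542 -0.2494] lead [ 0.5269 -0.2441] ctr [ 0.5905 -0.2467] yaw -0.0416 len 0.1273 wid 0.0599
dock_mouth [ 0.5002 -0.2492  0.0435] 0.69
dock_mouth [ 0.5331 -0.4871  0.0072] 0.25
board_lead [ 0.5289 -0.2408  0.1274] 0.83
```

View pics/w11.png

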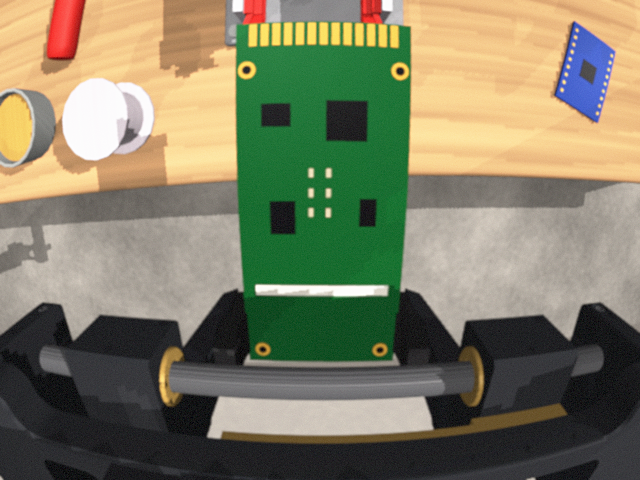

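View pics/o11.png

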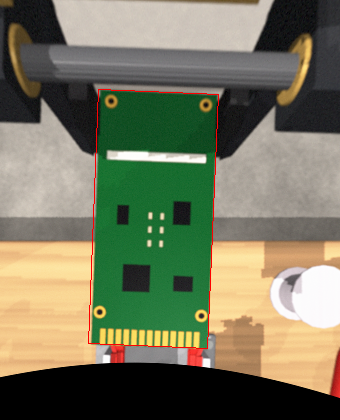

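```bash
python3 -c "
from h import *
go([0.6414,-0.2539,0.0265],-np.pi-.037)"
```

```text
tcp [ 0.6429 -0.2491  0.1103] -> shift [ 0.0014 -0.005   0.0838] turn [0.09 0.02 0.31]
```

Request:
carry_out:
  commands:
    - [0.0014,-0.003,0.015,0,0,0.3]
    - [0.0014,-0.005,0.03,0,0,0.3]
    - [0.0014,-0.005,0.045,0,0,0.3]
    - [0.0014,-0.005,0.06,0,0,0.3]
    - [0.0014,-0.005,0.075,0,0,0.3]
    - [0.0014,-0.005,0.0838,0,0,0.3]
    - [0.0014,-0.005,0.0838,0,0,0.3]
    - [0.0014,-0.005,0.0838,0,0,0.3]
    - [0.0014,-0.005,0.0838,0,0,0.3]

```text
clock: 17.85
tool_pos: [0.6418, -0.2551, 0.0272]
eef_rot: [0.019, 1.0, 0.0, 0.001]
contact_force: [0.0, -0.2, -0.6]
opening: 0.665
```

```bash
python3 - <<'E'
from h import *
go([0.6414,-0.2539,0.0265],-np.pi-.037)
st=r.get_state();print(st["contact_force"].round(2),st["opening"]*88)
s=r.snapshot("wrist");C=wpose(s,st);cv2.imwrite("pics/w12.png",s["img"])
np.savez("w12.npz",img=s["img"],C=C,intrinsics=s["intrinsics"])
board(s,C,0.49,0.7,-0.34,-0.17,z=st["tool_pos"][2]+0.0195,name="pics/o12.png")
for l in ("dock_mouth","socket_stop","board_lead"):
    for o in r.spot_point(s,l): print(l,np.round(o["xyz"],4),round(o["p"],2))
s=r.snapshot("scene");cv2.imwrite("pics/s12.png",cv2.resize(s["img"][160:280,150:310],(800,600),interpolation=2))
E
```

```text
tcp [ 0.6418 -0.2551  0.0272] -> shift [0.0005 0.0012 0.0007] turn [ 0.06  0.1  -0.1 ]
[ 0.02 -0.2  -0.62] 58.52842945594651
front [ 0.6538 -0.256 ] lead [ 0.5257 -0.2496] ctr [ 0.5897 -0.2528] yaw -0.05 len 0.1283 wid 0.0605
board_lead [ 0.53   -0.2474  0.0438] 0.72
```

View pics/w12.png

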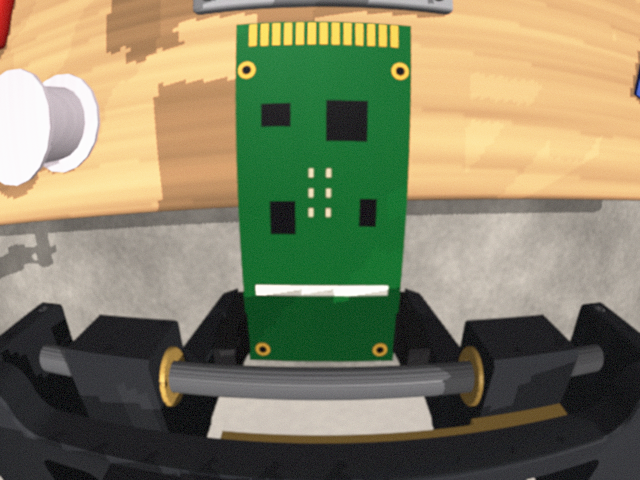

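View pics/s12.png

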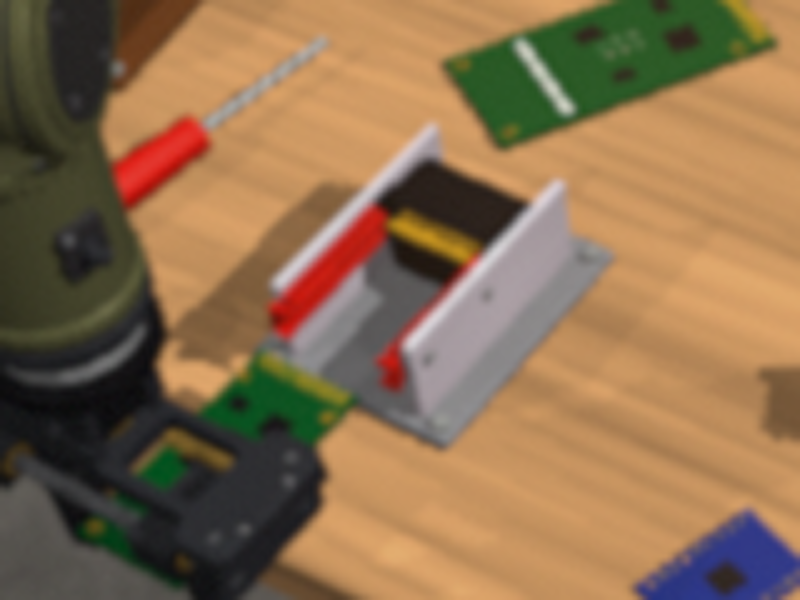

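Request:
carry_out:
  commands:
    - [0.002,0.0012,0.0007,0,0,-0.1]
    - [0.006,0.0012,0.0007,0,0,-0.1]
    - [0.01,0.0012,0.0007,0,0,-0.1]
    - [0.014,0.0012,0.0007,0,0,-0.1]
    - [0.018,0.0012,0.0007,0,0,-0.1]
    - [0.022,0.0012,0.0007,0,0,-0.1]
    - [0.022,0.0012,0.0007,0,0,-0.1]

```text
clock: 18.8
tool_pos: [0.6185, -0.2534, 0.0256]
eef_rot: [0.019, 1.0, 0.0, -0.0]
contact_force: [0.4, 0.1, -0.8]
opening: 0.662
```

```bash
cat > look.py <<'E'
from h import *
import sys
n=sys.argv[1]
st=r.get_state();p=st["tool_pos"];print(p.round(4),"y line",round(-.2487-.037*(p[0]-.4995),4),"rem",round(((p[0]-.4995)-.117),4),"F",st["contact_force"].round(2),"M",st["moment"].round(2),st["opening"]*88, "yaw",R.from_quat(st["eef_rot"]).as_matrix()[:,0].round(4))
s=r.snapshot("wrist");cv2.imwrite(f"pics/w{n}.png",s["img"])
s=r.snapshot("scene");cv2.imwrite(f"pics/s{n}.png",cv2.resize(s["img"][160:280,150:310],(800,600),interpolation=2))
E
python3 look.py 13
```

```text
[ 0.6185 -0.2534  0.0256] y line -0.2531 rem 0.002 F [ 0.45  0.12 -0.84] M [ 0.04 -0.15 -0.02] 58.266610111375456 yaw [-9.993e-01  3.700e-02  5.000e-04]
```

View pics/s13.png

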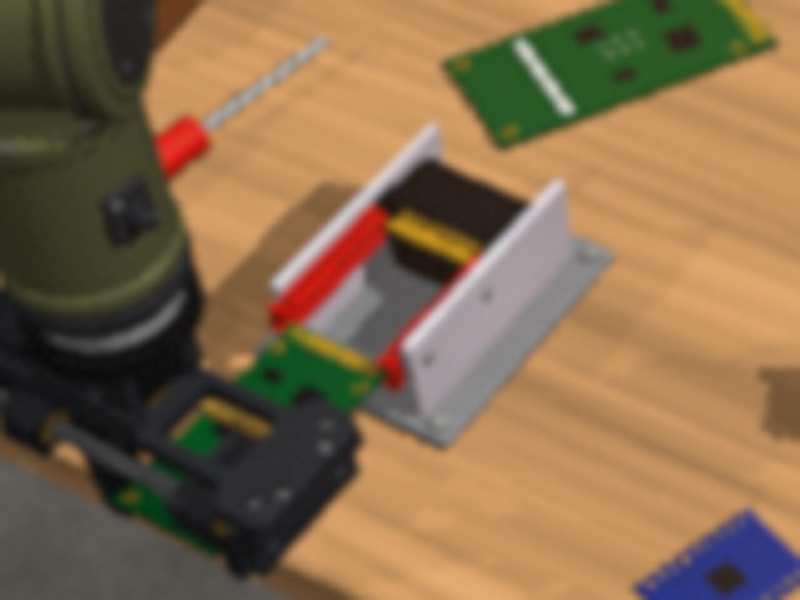

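View pics/w13.png

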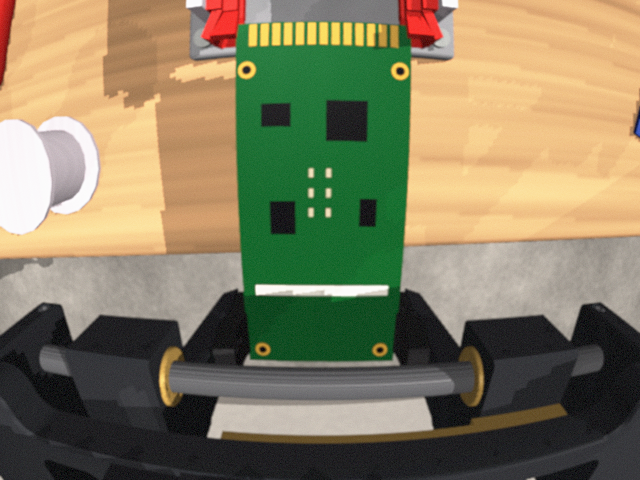

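Request:
carry_out:
  commands:
    - [0.003,0,-0.0007,0,0,0]
    - [0.006,0,-0.0007,0,0,0]
    - [0.009,0,-0.0007,0,0,0]
    - [0.012,0,-0.0007,0,0,0]
    - [0.015,0,-0.0007,0,0,0]
    - [0.018,0,-0.0007,0,0,0]
    - [0.02,0,-0.0007,0,0,0]

```text
clock: 19.6
tool_pos: [0.5989, -0.2525, 0.0263]
eef_rot: [0.018, 1.0, 0.0, 0.0]
contact_force: [-0.5, 0.1, 0.1]
opening: 0.661
```

```bash
python3 look.py 14
```

```text
[ 0.5989 -0.2525  0.0263] y line -0.2524 rem -0.0176 F [-0.53  0.11  0.08] M [ 0.05 -0.15 -0.01] 58.20132505120907 yaw [-9.993e-01  3.700e-02 -1.000e-04]
```

View pics/w14.png

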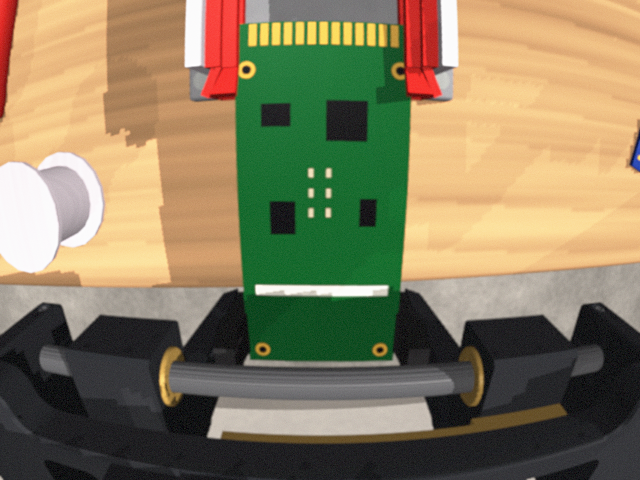

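The board is in both guides with no contact force. I continue to just before the contacts.

Request:
carry_out:
  commands:
    - [0.004,0,0,0,0,0]
    - [0.008,0,0,0,0,0]
    - [0.012,0,0,0,0,0]
    - [0.016,0,0,0,0,0]
    - [0.02,0,0,0,0,0]
    - [0.024,0,0,0,0,0]
    - [0.024,0,0,0,0,0]

```text
clock: 20.4
tool_pos: [0.5745, -0.2518, 0.0262]
eef_rot: [0.019, 1.0, 0.0, -0.0]
contact_force: [-0.7, -0.6, -1.3]
opening: 0.661
```

Request:
carry_out:
  commands:
    - [0.004,0,0,0,0,0]
    - [0.008,0,0,0,0,0]
    - [0.012,0,0,0,0,0]
    - [0.016,0,0,0,0,0]
    - [0.02,0,0,0,0,0]
    - [0.022,0,0,0,0,0]

```text
clock: 21.0
tool_pos: [0.5527, -0.2508, 0.0263]
eef_rot: [0.018, 1.0, 0.0, -0.0]
contact_force: [0.2, -0.8, -0.6]
opening: 0.665
```

```bash
python3 look.py 15
```

```text
[ 0.5527 -0.2508  0.0263] y line -0.2507 rem -0.0638 F [ 0.16 -0.79 -0.59] M [ 0.07 -0.22 -0.04] 58.47606427477369 yaw [-9.993e-01  3.690e-02  2.000e-04]
```

View pics/w15.png

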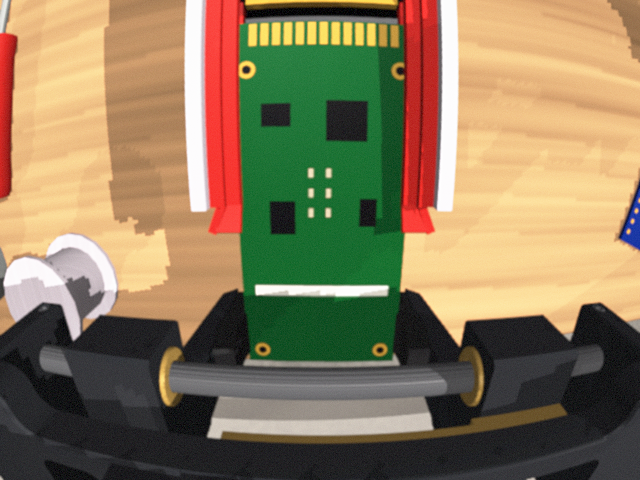

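Request:
carry_out:
  commands:
    - [0.001,0,0,0,0,0]
    - [0.002,0,0,0,0,0]
    - [0.003,0,0,0,0,0]
    - [0.004,0,0,0,0,0]
    - [0.005,0,0,0,0,0]
    - [0.006,0,0,0,0,0]

```text
clock: 21.7
tool_pos: [0.5472, -0.2505, 0.0263]
eef_rot: [0.018, 1.0, 0.001, 0.0]
contact_force: [0.5, 0.1, -0.5]
opening: 0.669
```

Request:
carry_out:
  commands:
    - [0.001,0,0,0,0,0]
    - [0.002,0,0,0,0,0]
    - [0.003,0,0,0,0,0]
    - [0.004,0,0,0,0,0]

```text
clock: 22.1
tool_pos: [0.5432, -0.2504, 0.0263]
eef_rot: [0.019, 1.0, 0.001, 0.0]
contact_force: [0.2, 1.4, -0.4]
opening: 0.663
```

Request:
carry_out:
  commands:
    - [0.001,0,0,0,0,0]
    - [0.002,0,0,0,0,0]
    - [0.003,0,0,0,0,0]

```text
clock: 22.4
tool_pos: [0.5404, -0.2503, 0.0263]
eef_rot: [0.019, 1.0, 0.001, 0.0]
contact_force: [1.3, 0.2, -0.7]
opening: 0.663
```

Request:
carry_out:
  commands:
    - [0.001,0,0,0,0,0]
    - [0.002,0,0,0,0,0]
    - [0.003,0,0,0,0,0]

```text
clock: 22.7
tool_pos: [0.5394, -0.2501, 0.027]
eef_rot: [0.018, 1.0, 0.001, 0.002]
contact_force: [6.0, -0.6, -0.4]
opening: 0.659
```

Request:
carry_out:
  commands:
    - [0.001,0,0,0,0,0]
    - [0.002,0,0,0,0,0]
    - [0.002,0,0,0,0,0]

```text
clock: 23.0
tool_pos: [0.5382, -0.2499, 0.0273]
eef_rot: [0.018, 1.0, 0.001, 0.003]
contact_force: [5.8, -0.6, 0.0]
opening: 0.661
```

Request:
carry_out:
  commands:
    - [0.001,0,0,0,0,0]
    - [0.001,0,0,0,0,0]

```text
clock: 23.2
tool_pos: [0.5375, -0.2499, 0.0274]
eef_rot: [0.018, 1.0, 0.001, 0.003]
contact_force: [6.3, -1.4, 1.0]
opening: 0.66
```

```bash
python3 look.py 16
```

```text
[ 0.5375 -0.2499  0.0274] y line -0.2501 rem -0.079 F [ 6.34 -1.38  0.98] M [-0.   -1.54 -0.03] 58.107864904326085 yaw [-0.9993  0.037  -0.0068]
```

View pics/w16.png

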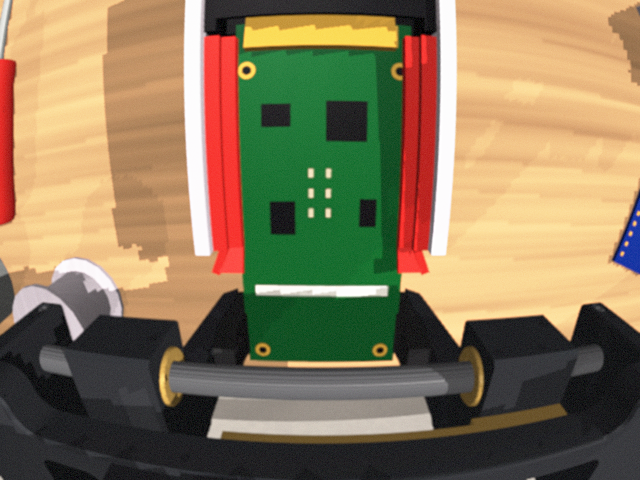

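The gold contacts are entering the connector at pixel (320,35) and the resistance is 6 N. The board isn't slipping in the fingers.

Request:
carry_out:
  commands:
    - [0.001,0,0,0,0,0]
    - [0.002,0,0,0,0,0]
    - [0.002,0,0,0,0,0]

```text
clock: 23.6
tool_pos: [0.5359, -0.2497, 0.0275]
eef_rot: [0.018, 1.0, 0.001, 0.004]
contact_force: [7.6, -0.3, 0.2]
opening: 0.658
```

Request:
carry_out:
  commands:
    - [0.001,0,0,0,0,0]
    - [0.002,0,0,0,0,0]
    - [0.002,0,0,0,0,0]

```text
clock: 23.9
tool_pos: [0.5332, -0.2497, 0.0274]
eef_rot: [0.019, 1.0, 0.001, 0.003]
contact_force: [6.1, 0.6, -0.3]
opening: 0.661
```

Request:
carry_out:
  commands:
    - [0.001,0,0,0,0,0]
    - [0.002,0,0,0,0,0]
    - [0.002,0,0,0,0,0]

```text
clock: 24.2
tool_pos: [0.5308, -0.2496, 0.0272]
eef_rot: [0.018, 1.0, 0.001, 0.003]
contact_force: [4.7, 0.2, 0.4]
opening: 0.663
```

Request:
carry_out:
  commands:
    - [0.001,0,0,0,0,0]
    - [0.002,0,0,0,0,0]
    - [0.002,0,0,0,0,0]

```text
clock: 24.5
tool_pos: [0.5288, -0.2495, 0.0272]
eef_rot: [0.019, 1.0, 0.001, 0.003]
contact_force: [4.9, -0.9, 1.0]
opening: 0.666
```

Request:
carry_out:
  commands:
    - [0.001,0,0,0,0,0]
    - [0.0015,0,0,0,0,0]

```text
clock: 24.7
tool_pos: [0.5278, -0.2494, 0.0273]
eef_rot: [0.018, 1.0, 0.001, 0.003]
contact_force: [6.7, -0.5, -0.2]
opening: 0.663
```

Request:
carry_out:
  commands:
    - [0.001,0,0,0,0,0]
    - [0.001,0,0,0,0,0]

```text
clock: 24.9
tool_pos: [0.5277, -0.2493, 0.0276]
eef_rot: [0.018, 1.0, 0.001, 0.004]
contact_force: [7.0, -0.4, 0.3]
opening: 0.661
```

Request:
carry_out:
  commands:
    - [0.001,0,0,0,0,0]
    - [0.001,0,0,0,0,0]

```text
clock: 25.1
tool_pos: [0.5277, -0.2492, 0.0278]
eef_rot: [0.018, 1.0, 0.001, 0.005]
contact_force: [8.9, -0.4, -0.6]
opening: 0.659
```

Request:
carry_out:
  commands:
    - [0.001,0,0,0,0,0]
    - [0.001,0,0,0,0,0]

```text
clock: 25.3
tool_pos: [0.5277, -0.2491, 0.0281]
eef_rot: [0.018, 1.0, 0.001, 0.006]
contact_force: [11.4, -1.4, -1.3]
opening: 0.658
```

```bash
python3 look.py 17
```

```text
[ 0.5277 -0.2491  0.0281] y line -0.2497 rem -0.0888 F [11.43 -1.42 -1.29] M [-0.14 -2.34  0.17] 57.883626778704325 yaw [-0.9993  0.0362 -0.012 ]
```

View pics/w17.png

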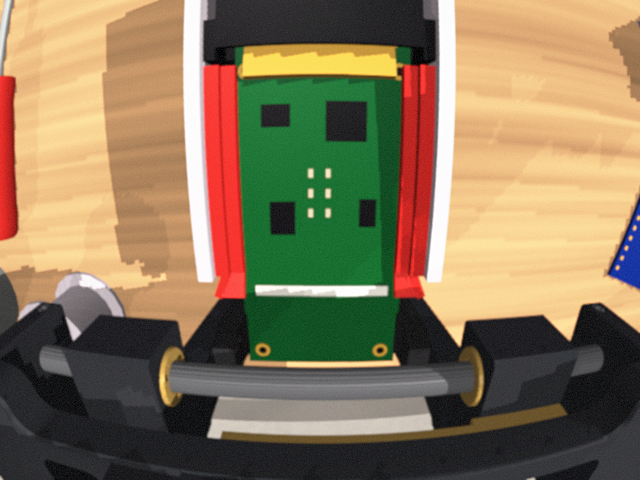

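```bash
python3 - <<'E'
from h import *
st=r.get_state();s=r.snapshot("wrist");C=wpose(s,st)
T=np.linalg.inv(np.array(s["tool_from_camera"]))
pt=lambda x,y,z: wproj(s,np.array(s["tool_from_camera"]),np.array([x,y,z])).round(0)
for x in (.009,.012): print(x,[ (z,pt(x,.029,z),pt(x,.046,z)) for z in (-.035,-.019,-.01,0)])
u=np.array([np.cos(.037),-np.sin(.037),0]);v=np.array([-u[1],u[0],0]);m=np.array([.4995,-.2487,0.0435])
for a in (0,.010):
  for b in (-.036,-.042,.036,.042):
    for z in (0.03,.0435,.055): print(a,b,z,wproj(s,C,m+a*u+b*v+[0,0,z-.0435]).round(0))
img=s["img"]; cv2.imwrite("pics/c18.png",np.hstack([cv2.resize(img[220:380,170:290],(400,533),interpolation=2),cv2.resize(img[220:380,360:480],(400,533),interpolation=2)]))
E
```

```text
0.009 [(-0.035, array([403., 337.]), array([448., 335.])), (-0.019, array([395., 316.]), array([437., 314.])), (-0.01, array([392., 305.]), array([431., 304.])), (0, array([388., 295.]), array([425., 294.]))]
0.012 [(-0.035, array([404., 330.]), array([450., 328.])), (-0.019, array([396., 309.]), array([438., 308.])), (-0.01, array([392., 299.]), array([432., 298.])), (0, array([388., 288.]), array([426., 288.]))]
0 -0.036 0.03 [234. 255.]
0 -0.036 0.0435 [226. 268.]
0 -0.036 0.055 [219. 280.]
0 -0.042 0.03 [220. 255.]
0 -0.042 0.0435 [211. 267.]
0 -0.042 0.055 [203. 280.]
0 0.036 0.03 [406. 255.]
0 0.036 0.0435 [414. 268.]
0 0.036 0.055 [421. 280.]
0 0.042 0.03 [420. 255.]
0 0.042 0.0435 [429. 267.]
0 0.042 0.055 [437. 280.]
0.01 -0.036 0.03 [235. 277.]
0.01 -0.036 0.0435 [228. 291.]
0.01 -0.036 0.055 [222. 305.]
0.01 -0.042 0.03 [222. 277.]
0.01 -0.042 0.0435 [214. 291.]
0.01 -0.042 0.055 [206. 304.]
0.01 0.036 0.03 [404. 277.]
0.01 0.036 0.0435 [412. 291.]
0.01 0.036 0.055 [418. 305.]
0.01 0.042 0.03 [418. 277.]
0.01 0.042 0.0435 [426. 291.]
0.01 0.042 0.055 [434. 304.]
```

View pics/c18.png

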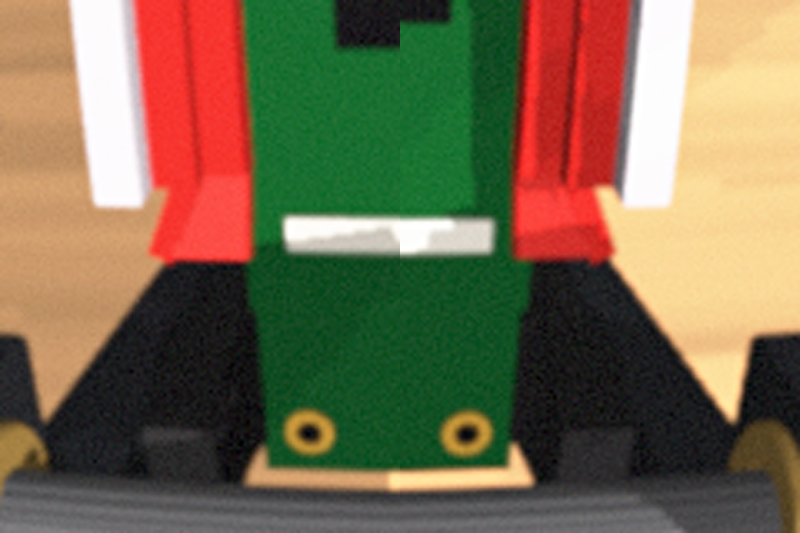

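The finger fronts are about 8 mm short of the guide flares, so the board itself is what is meeting the stop. I press on to about 16–17 N to confirm.

Request:
carry_out:
  commands:
    - [0.001,0,0,0,0,0]
    - [0.0015,0,0,0,0,0]

```text
clock: 25.65
tool_pos: [0.5277, -0.249, 0.0285]
eef_rot: [0.018, 1.0, 0.001, 0.008]
contact_force: [14.1, -0.4, -2.1]
opening: 0.659
```

Request:
carry_out:
  commands:
    - [0.0005,0,0,0,0,0]
    - [0.001,0,0,0,0,0]
    - [0.001,0,0,0,0,0]

```text
clock: 25.95
tool_pos: [0.5277, -0.249, 0.0285]
eef_rot: [0.018, 1.0, 0.001, 0.008]
contact_force: [14.5, -0.6, -2.6]
opening: 0.663
```

```bash
python3 look.py 19
```

```text
[ 0.5277 -0.249   0.0285] y line -0.2497 rem -0.0888 F [14.53 -0.64 -2.59] M [-0.26 -3.32  0.15] 58.345228981196456 yaw [-0.9992  0.0361 -0.0168]
```

Request:
carry_out:
  commands:
    - [0.001,0,0,0,0,0]
    - [0.001,0,0,0,0,0]

```text
clock: 26.25
tool_pos: [0.5276, -0.249, 0.0286]
eef_rot: [0.018, 1.0, 0.001, 0.009]
contact_force: [18.0, -1.3, -5.2]
opening: 0.664
```

```bash
python3 look.py 20
```

```text
[ 0.5276 -0.249   0.0286] y line -0.2497 rem -0.0889 F [17.97 -1.29 -5.25] M [-0.37 -3.68  0.19] 58.410446430530165 yaw [-0.9992  0.036  -0.0186]
```

View pics/w20.png

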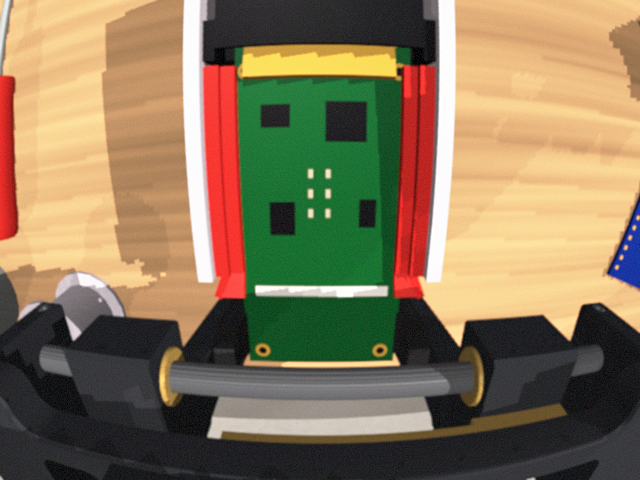

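18 N without any motion means it is home. I relax most of the push, then let go.

Request:
carry_out:
  commands:
    - [-0.001,0,0,0,0,0]
    - [-0.002,0,0,0,0,0]
    - [-0.003,0,0,0,0,0]
    - [-0.004,0,0,0,0,0]
    - [-0.0045,0,0,0,0,0]
    - [-0.0045,0,0,0,0,0]

```text
clock: 26.95
tool_pos: [0.5276, -0.2491, 0.0278]
eef_rot: [0.018, 1.0, 0.001, 0.005]
contact_force: [9.7, -0.3, -1.4]
opening: 0.658
```

```bash
python3 look.py 21
```

```text
[ 0.5276 -0.2491  0.0278] y line -0.2497 rem -0.0889 F [ 9.67 -0.32 -1.43] M [-0.09 -2.09  0.14] 57.920391163727395 yaw [-0.9993  0.0361 -0.0098]
```

Relax a little more, then open.

Request:
carry_out:
  commands:
    - [-0.001,0,0,0,0,0]
    - [-0.002,0,0,0,0,0]
    - [-0.002,0,0,0,0,0]

```text
clock: 27.35
tool_pos: [0.5277, -0.2491, 0.0272]
eef_rot: [0.018, 1.0, 0.001, 0.003]
contact_force: [5.9, -0.3, -0.7]
opening: 0.662
```

Request:
carry_out:
  commands:
    - [0,0,0,0,0,0]
    - [0,0,0,0,0,0]
    - [0,0,0,0,0,0]
    - [0,0,0,0,0,0]
    - [0,0,0,0,0,0]
  fingers: 0

```text
clock: 27.85
tool_pos: [0.5243, -0.2498, 0.0261]
eef_rot: [0.019, 1.0, 0.0, -0.0]
contact_force: [-0.0, -0.1, -0.6]
opening: 0.999
```

```bash
python3 look.py 22
```

```text
[ 0.5243 -0.2498  0.0261] y line -0.2496 rem -0.0922 F [-0.03 -0.14 -0.6 ] M [-0.01 -0.17 -0.01] 87.93039309656719 yaw [-9.993e-01  3.710e-02  6.000e-04]
```

View pics/w22.png

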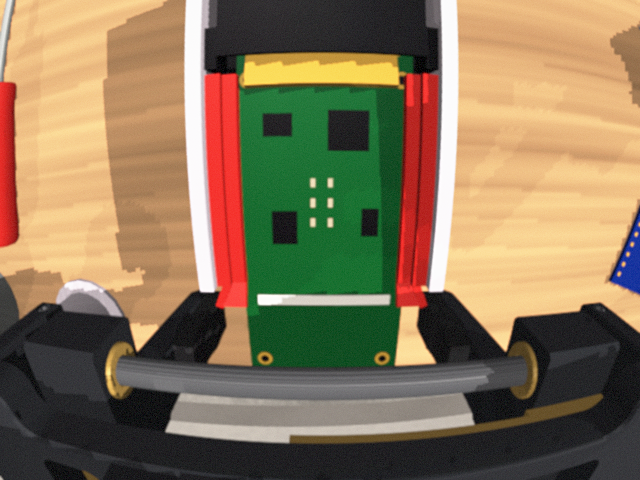

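Request:
carry_out:
  commands:
    - [-0.004,0,-0.005,0,0,0]
    - [-0.008,0,-0.02,0,0,0]
    - [-0.01,0,-0.045,0,0,0]
    - [-0.01,0,-0.08,0,0,0]
    - [-0.01,0,-0.12,0,0,0]
    - [-0.01,0,-0.15,0,0,0]
    - [-0.01,0,-0.17,0,0,0]
    - [-0.01,0,-0.18,0,0,0]
    - [-0.01,0,-0.18,0,0,0]

```text
clock: 28.85
tool_pos: [0.5355, -0.2502, 0.2076]
eef_rot: [0.019, 1.0, 0.0, 0.001]
contact_force: [-0.6, 0.2, -0.3]
opening: 0.997
```

```bash
python3 - <<'E'
from h import *
st=r.get_state();print(st["tool_pos"].round(4),st["contact_force"].round(2))
s=r.snapshot("wrist");C=wpose(s,st);cv2.imwrite("pics/w23.png",s["img"])
board(s,C,0.4,0.6,-0.34,-0.17,z=.045,name="pics/o23.png")
cv2.imwrite("pics/o23.png",ortho(s,C,0.36,0.58,-0.34,-0.17,.045,3000))
for l in ("board_front","board_center","dock_mouth","socket_stop","board_lead","relay","blueboard","spool"):
    for o in r.spot_point(s,l): print(l,np.round(o["xyz"],4),round(o["p"],2))
s=r.snapshot("scene");cv2.imwrite("pics/s23.png",s["img"])
for l in ("board_front","board_center","dock_mouth","socket_stop"):
    for o in r.spot_point(s,l): print(l,np.round(o["xyz"],4),round(o["p"],2))
E
```

```text
[ 0.5355 -0.2502  0.2076] [-0.57  0.21 -0.3 ]
front [ 0.5403 -0.2497] lead [ 0.4305 -0.2455] ctr [ 0.4854 -0.2476] yaw -0.0377 len 0.1098 wid 0.0593
board_front [ 0.5434 -0.2534  0.0483] 0.94
dock_mouth [ 0.3863 -0.5513  0.04  ] 0.72
socket_stop [ 0.4125 -0.2457  0.0442] 0.82
socket_stop [ 0.4122 -0.2422  0.0109] 0.61
socket_stop [ 5.104e-01 -2.910e-02  5.000e-04] 0.41
board_lead [ 0.5084 -0.0256  0.0008] 0.64
relay [ 0.385  -0.0149  0.0048] 0.98
relay [ 0.4135 -0.2447  0.0071] 0.44
blueboard [ 0.5104 -0.0295 -0.    ] 0.83
spool [ 0.5442 -0.3893 -0.0058] 0.84
board_front [ 0.5409 -0.2493  0.0462] 0.95
board_front [ 0.3011 -0.3146  0.0033] 0.9
board_front [ 5.426e-01 -3.930e-01  3.000e-04] 0.48
board_center [ 0.226  -0.2732  0.0069] 0.91
board_center [ 0.4162 -0.2459  0.0081] 0.75
board_center [ 0.478  -0.2491  0.0487] 0.58
dock_mouth [ 0.5005 -0.2479  0.0452] 0.77
dock_mouth [ 0.385  -0.5534  0.0412] 0.57
socket_stop [ 0.4116 -0.2444  0.0417] 0.88
socket_stop [ 0.4765 -0.2491  0.0495] 0.47
```

View pics/o23.png

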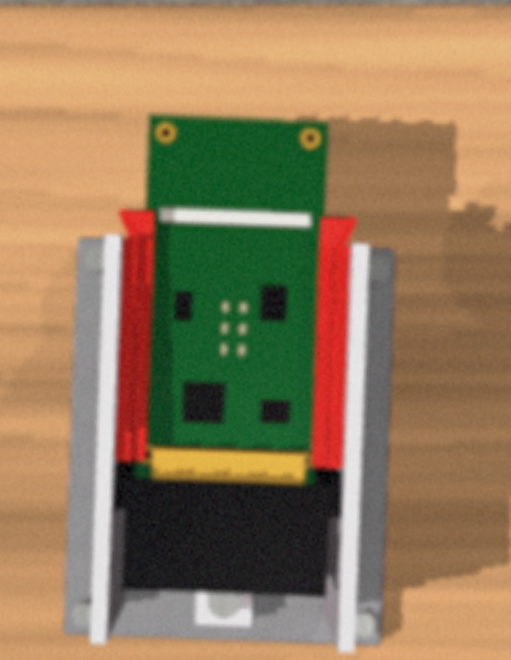

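View pics/s23.png

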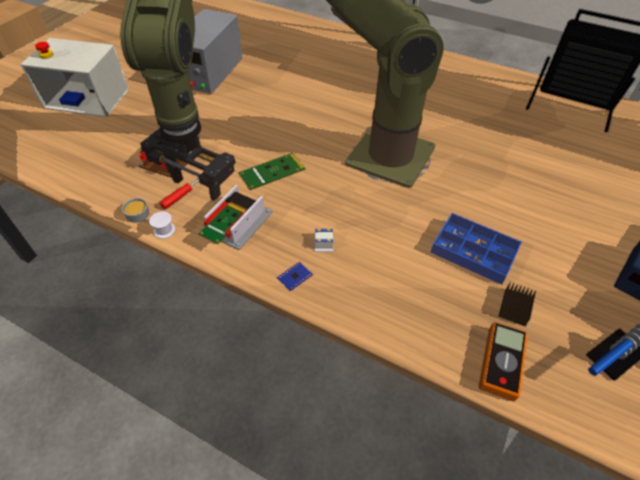

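```bash
python3 -c "
from h import *
print(r.finish_job()); print(r.get_state()['clock'])"
```

```text
the job is handed in; nothing more can be done
None
the job is handed in; nothing more can be done
```

The smaller green board is plugged into the grey dock and released, and the job is handed in at about 29 s of the 72 s. `finish_job` reports no verdict, so what follows rests on my own checks.

**What I did:**
- **Slide:** I first tried to push the board from behind its gold end, but that pose is too close to the robot to reach. Instead I nipped its side edges with 4 N and slid it until the plain end hung about 45 mm over the front edge.
- **Lift:** I gripped it across its width at the overhanging end with 35 N and lifted it. It stayed level and did not slip in the fingers.
- **Insertion:** I fed it into both red guides with no measurable force. The sprung contacts resisted with up to about 8 N, then eased to about 5 N.
- **Home:** It stopped with the gold end about 89 mm past the mouth, inside the 84–92 mm range. Pressing on to 18 N moved it no further.
- **Release:** I relaxed the push to about 6 N, opened the fingers and lifted clear.

**Last checks:**
- The plain end is at x ≈ 0.5405, which puts the gold end at about 0.411. The networks put the bottom of the slot at 0.4116–0.4125, which agrees within their 4 mm accuracy.
- The board's yaw is -0.038 rad, against -0.037 for the dock.
- The contact force on the arm is back to noise level.
- The other things look unmoved in the last pictures. I read positions only for the spool, relay and blue board; only the spool had an earlier reading, and it agrees to about 1 mm.

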